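# Dock four sensor probes in channel order

### The job

Dock the four sensor probes for calibration: stand each one upright in the cup of its own colour, one after another in the order red, yellow, green, white, because the data logger numbers its channels in the order in which the probes arrive. Lower each probe to the floor of its cup before you let go, never dropping or tipping one over, and do not shift or knock over the glass beaker or the amber jar standing among them.

Things in the scene. Friction and masses are not known exactly. Their poses are not given: they have to be found in the camera images.
- red_probe: Loose upright round sensor probe, 117 mm tall, about 0.25 to 0.45 kg, dark with a red band and a red cap: grey foot sleeve 54 mm across up to 47 mm height, then a black tube 44 mm across from 47 to 105 mm (red band at 78 to 92 mm: grip here), red cap 44 mm across to 111 mm, and a 14 mm wide brass connector on top to 117 mm. Origin: centre of its underside; z up along the probe. Yaw is random and means nothing.
- yellow_probe: Loose upright round sensor probe, 117 mm tall, about 0.25 to 0.45 kg, dark with a yellow band and a yellow cap: grey foot sleeve 54 mm across up to 47 mm height, then a black tube 44 mm across from 47 to 105 mm (yellow band at 78 to 92 mm: grip here), yellow cap 44 mm across to 111 mm, and a 14 mm wide brass connector on top to 117 mm. Origin: centre of its underside; z up along the probe. Yaw is random and means nothing.
- green_probe: Loose upright round sensor probe, 117 mm tall, about 0.25 to 0.45 kg, dark with a green band and a green cap: grey foot sleeve 54 mm across up to 47 mm height, then a black tube 44 mm across from 47 to 105 mm (green band at 78 to 92 mm: grip here), green cap 44 mm across to 111 mm, and a 14 mm wide brass connector on top to 117 mm. Origin: centre of its underside; z up along the probe. Yaw is random and means nothing.
- white_probe: Loose upright round sensor probe, 117 mm tall, about 0.25 to 0.45 kg, dark with a white band and a white cap: grey foot sleeve 54 mm across up to 47 mm height, then a black tube 44 mm across from 47 to 105 mm (white band at 78 to 92 mm: grip here), white cap 44 mm across to 111 mm, and a 14 mm wide brass connector on top to 117 mm. Origin: centre of its underside; z up along the probe. Yaw is random and means nothing.
- red_cup: Fixed shallow round docking cup, all red with a black inner floor: 84 mm outside, 72 mm inside (9 mm room all round a probe's foot), rim at 22 mm height, inner floor 6 mm above the bench. Origin: centre of its underside, on the bench; z up. A docked probe's origin is 6 mm above the cup's.
- yellow_cup: Fixed shallow round docking cup, all yellow with a black inner floor: 84 mm outside, 72 mm inside (9 mm room all round a probe's foot), rim at 22 mm height, inner floor 6 mm above the bench. Origin: centre of its underside, on the bench; z up. A docked probe's origin is 6 mm above the cup's.
- green_cup: Fixed shallow round docking cup, all green with a black inner floor: 84 mm outside, 72 mm inside (9 mm room all round a probe's foot), rim at 22 mm height, inner floor 6 mm above the bench. Origin: centre of its underside, on the bench; z up. A docked probe's origin is 6 mm above the cup's.
- white_cup: Fixed shallow round docking cup, all white with a black inner floor: 84 mm outside, 72 mm inside (9 mm room all round a probe's foot), rim at 22 mm height, inner floor 6 mm above the bench. Origin: centre of its underside, on the bench; z up. A docked probe's origin is 6 mm above the cup's.
- beaker: Loose clear glass beaker, about 64 mm across at the rim and 85 mm tall, standing among the probes and cups; not to be disturbed. Origin: centre of its underside.
- amber_bottle: Loose amber glass jar with black cap, 54 mm across, 100 mm tall, standing among the probes and cups; not to be disturbed. Origin: centre of its underside.
There are look-alikes about, which are no part of the job. Leave any pink look-alike of the yellow_probe alone. What is shaped like the white_probe but pink is not meant.

How it is judged:
By the outcome, as a careful person would: the job done as asked, in the order asked, and still so for the second after the job is handed in, with the robot touching nothing.
It also fails if it takes over 112 s, if anything falls off the work surface, if the arm or the gripper's body presses on something with over 40 N, if the wrist force passes 120 N, or if a joint passes its speed limit or range.

### The arm

A 6-joint arm with a two-finger parallel gripper is mounted at the origin on the work surface. World frame = base frame: x ahead of the robot, y to its left, z up, the work surface at z = 0. Lengths are in m, angles in rad, forces in N, time in s.
With the tool pointing down it reaches from about 0.375 to 0.9 m from the base axis. Payload 3.1 kg.
Tool frame: the origin (TCP) lies at the very end of the fingers, on their centre line; the grasp point (between the pads) lies 19 mm behind it; z points along the fingers, y is the direction in which the jaws open and shut (so a half turn about z gives the same grasp; the last joint's range is limited). The gripper opens to 87 mm and grips with 3 to 60 N. Pads are 19 mm wide; open, the fingers measure 117 mm over their backs; the gripper's body (75 mm by 190 mm) begins 51 mm behind the grasp point.
Start: joints at [-1.506, 0.527, 1.433, -0, 1.181, -0.178], TCP at [0.151, -0.606, 0.223] pointing down, gripper open.
Joint ranges: [-3.08, 3.08], [-0.75, 2.2], [0.22, 2.44], [-1.43, 4.57], [0, 2.65], [-2.85, 2.85]. Speed limits (rad/s): [2.79, 2.79, 3.14, 3.14, 3.14, 3.14].

### API

Orientations are given as a unit quaternion [x, y, z, w].
In Python, from rig import robot, optics gives the robot as it stands.
- The arm moves only by the shell command python3 -m inch 'ROWS' [FORCE]. ROWS is JSON, a list of rows, each an object of numbers: "ax", "ay", "az": the turn, a rotation vector about the tool's x, y, z in rad; "dx", "dy", "dz": the shift along the tool's x, y, z in mm; "gripper": the opening in per cent of the stroke, from 0 (shut) to 100 (fully open). In form: [{"ax": .., "ay": .., "az": .., "dx": .., "dy": .., "dz": .., "gripper": ..}, ...]. A call has 1 to 8 rows; each row shifts and turns the commanded pose from where the row before left it, along the tool's axes as they then stand; what a row does not reach is not made up. A row lasts 1/10 s, in which the tool goes at most 50 mm and 8.59 degrees, less where a joint would pass 70% of its speed; a pose out of reach is approached as far as the arm can. A call with a gripper value outside its range is refused whole. The fingers move at their own pace and stop on an object; FORCE is the grip in N (left out, the last holds). Time passes only in rows, so rows that do not move let the fingers close. It gives the time, the measured TCP pose, the force and the opening at its end, in the units of the state.
- robot.get_obs(): the state, without advancing time (a new reading comes with each control period).
- optics.camera(name): name is "scene" or "top"; returns a dict with "img" (420x560x3 uint8, red, green, blue), "depth" (420x560 float32, m along the optical axis (not along the pixel's ray), 0 where there is no reading), "camera_matrix" (3x3 intrinsics, pixels), "position" and "attitude" of the camera in the world. Camera axes: x right, y up, looking along -z (the intrinsics and any distortion apply to the point x, -y, -z); pixel columns grow to the right and rows downward; lengths in m; the calibration is good to about 2 mm. A picture is of the moment at which its call begins.
- robot.hand_in(): hands the job in, once; it reports no verdict.
The state is a dict: "time": time; "q": joint angles; "joint_velocities": joint speeds; "joint_torque": joint torques, N m; "position": TCP position; "tool_rot": TCP orientation; "ft_force": force on the tool from outside, world axes, zero at the start; "moment": the same for the moment, N m; "grip_width": finger opening in m.
Only numpy, scipy, OpenCV 4.12 (cv2) and the standard library are available. Lean on these libraries where they do the work, as an engineer would, in place of code of your own. Each camera call takes 0.05 s, during which the arm holds its last target.

## Working session

There is one attempt and no reset: what is moved stays moved. The work goes in short steps, Python scripts to look and compute and a shell command to move; the robot and the scene stay as the last step left them, time stands still between calls to the robot, and variables do not carry over. Pictures are saved under pics/ and viewed, and the job is handed in when it is done.

```bash
ls; mkdir -p pics; python3 - <<'E'
from rig import robot, optics
import cv2,numpy as np
print(robot.get_obs())
for n in("scene","top"):
    c=optics.camera(n); cv2.imwrite(f"pics/{n}0.png",c["img"][:,:,::-1]); print(n,c["camera_matrix"],c["position"],c["attitude"],[k for k in c])
    np.savez(f"{n}0.npz",**c)
E
```

```text
pics
{'time': 0.0, 'q': array([-1.50548626e+00,  5.28464514e-01,  1.43386086e+00, -5.08102600e-06,
        1.18137581e+00, -1.78471045e-01]), 'joint_velocities': array([ 0.00092301, -0.00036457,  0.00028688,  0.00096593, -0.00166806,
        0.00047037]), 'joint_torque': array([ 1.16211584e-03, -4.40039527e+01, -1.76590222e+01,  6.32795342e-02,
        5.82122756e-02, -1.72785717e-04]), 'position': array([ 0.15085652, -0.60579419,  0.22158581]), 'tool_rot': array([ 9.92579870e-01,  1.21589846e-01,  5.72735539e-05, -1.05271205e-03]), 'ft_force': array([-0.2754723 , -0.37686383,  1.32453284]), 'moment': array([0.00603046, 0.03576281, 0.01538209]), 'grip_width': 0.08711154264986062}
scene [[451.32661001   0.         277.76690138]
 [  0.         451.32661001 208.68869622]
 [  0.           0.           1.        ]] [1.34448244 0.58411017 0.74105685] [0.20218485 0.42171657 0.79216482 0.39211136] ['img', 'depth', 'camera_matrix', 'position', 'attitude']
top [[397.42141003   0.         274.03143195]
 [  0.         397.42141003 210.07839865]
 [  0.           0.           1.        ]] [ 0.45584243 -0.00632874  0.99657001] [ 0.02747452 -0.03319511 -0.69925283  0.71357461] ['img', 'depth', 'camera_matrix', 'position', 'attitude']
```

View pics/scene0.png

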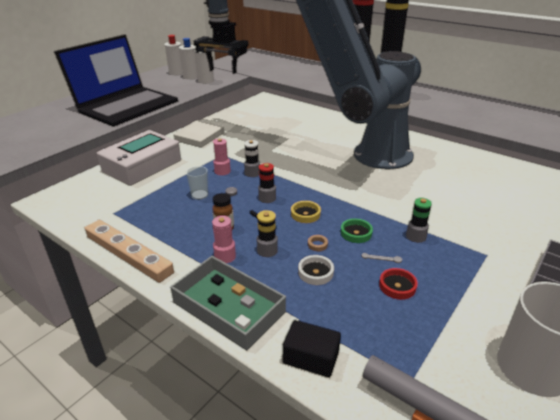

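View pics/top0.png

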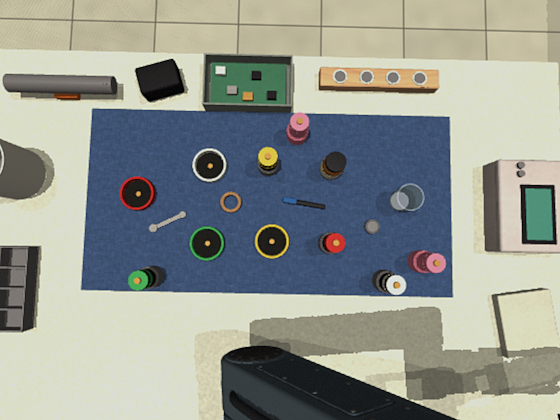

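The top view shows:
- Probes: red (335,243), yellow (268,157), green (139,281), white (395,285).
- Cups: red (138,193), yellow (271,241), green (207,243), white (209,165).
- Pink look-alikes at (299,122) and (430,263), amber jar at (333,163), beaker at (408,197).

What could be mistaken for what:
- Red probe: pink ones at (299,122) and (430,263).
- Yellow and white probes: the same pink ones.
- Cups: the flat copper ring at (231,202).

Next I measure positions and take a close crop.

```bash
cat > h.py <<'E'
import numpy as np,cv2
from scipy.spatial.transform import Rotation as R
from scipy import ndimage, optimize
def cloud(c):
    d=c["depth"].astype(float);K=c["camera_matrix"]
    v,u=np.mgrid[:d.shape[0],:d.shape[1]]
    P=np.stack([(u-K[0,2])/K[0,0]*d,-(v-K[1,2])/K[1,1]*d,-d],-1)
    W=P@R.from_quat(c["attitude"]).as_matrix().T+c["position"]; W[d==0]=np.nan
    return W
def proj(c,p):
    q=R.from_quat(c["attitude"]).inv().apply(np.array(p)-c["position"]);K=c["camera_matrix"]
    return K[0,0]*q[0]/-q[2]+K[0,2],K[1,1]*-q[1]/-q[2]+K[1,2]
def circ(xy,r0=None):
    f=(lambda p:np.hypot(*(xy-p[:2]).T)-(p[2]))
    s=optimize.least_squares(f,[*xy.mean(0),.03],loss='soft_l1',f_scale=.002);return s.x
E
python3 - <<'E'
from h import *
for n in("top","scene"):
    c=dict(np.load(n+"0.npz"));W=cloud(c);z=W[...,2]
    if n=="top": print("table z",np.nanmedian(z[120:290,100:440]))
    hsv=cv2.cvtColor(c["img"],cv2.COLOR_RGB2HSV)
    box=(W[...,0]>.2)&(W[...,0]<.85)&(abs(W[...,1])<.6)
    m=box&(z>.06)&(z<.13)
    l,k=ndimage.label(m)
    for i in range(1,k+1):
        s=l==i
        if s.sum()<40: continue
        zz=z[s];t=s&(z>.1)&(z<.1145); v,u=np.where(s)
        if t.sum()<10:t=s
        x=W[t][:,:2]; (cx,cy),r=cv2.minEnclosingCircle(x.astype(np.float32))
        print(n,"obj px",int(u.mean()),int(v.mean()),"n",s.sum(),"zmax",zz.max().round(3),"mean",x.mean(0).round(4),"circ",round(cx,4),round(cy,4),round(r,4),np.median(c["img"][t],0))
    m=box&(z>.016)&(z<.03); l,k=ndimage.label(m)
    for i in range(1,k+1):
        s=l==i
        if s.sum()<60: continue
        v,u=np.where(s);x=W[s][:,:2];print(n,"low px",int(u.mean()),int(v.mean()),s.sum(),circ(x).round(4),np.median(z[s]).round(4),np.median(c["img"][s],0))
c=dict(np.load("top0.npz"));a=c["img"][105:300,110:450,::-1];cv2.imwrite("pics/crop0.png",cv2.resize(a,None,fx=2.3,fy=2.3,interpolation=cv2.INTER_CUBIC))
E
```

```text
table z 0.00038110536244606585
top obj px 66 81 n 703 zmax 0.067 mean [0.8378 0.494 ] circ 0.8432 0.4939 0.106 [119. 114. 110.]
top obj px 299 124 n 383 zmax 0.119 mean [ 0.7346 -0.067 ] circ 0.736 -0.0668 0.0221 [215. 137. 155.]
top obj px 17 170 n 956 zmax 0.13 mean [0.6115 0.5743] circ 0.6179 0.5978 0.0581 [88. 84. 76.]
top obj px 267 158 n 355 zmax 0.119 mean [0.6525 0.0034] circ 0.6536 0.004 0.0222 [217. 197.  70.]
top obj px 334 163 n 447 zmax 0.105 mean [ 0.649  -0.1529] circ 0.6474 -0.1526 0.0236 [46.  44.5 44. ]
top obj px 510 205 n 2660 zmax 0.085 mean [ 0.5568 -0.5677] circ 0.5579 -0.5718 0.1127 [217. 204. 190.]
top obj px 411 196 n 290 zmax 0.089 mean [ 0.5732 -0.3326] circ 0.5708 -0.3284 0.0324 [111.5 121.5 131.5]
top obj px 334 242 n 351 zmax 0.12 mean [ 0.4616 -0.1504] circ 0.4617 -0.1511 0.0218 [204.  52.  46.]
top obj px 432 262 n 460 zmax 0.119 mean [ 0.4215 -0.3732] circ 0.4214 -0.375 0.0225 [215. 137. 155.]
top obj px 141 279 n 436 zmax 0.12 mean [0.3709 0.2816] circ 0.3706 0.2831 0.0222 [ 71. 171.  86.]
top obj px 393 283 n 426 zmax 0.121 mean [ 0.3725 -0.2844] c
[... 2713 characters left out ...]
1 0.1545 0.0388] 0.0211 [ 59. 120.  72.]
scene low px 415 234 94 [0.3715 0.2867 0.0264] 0.0231 [59.5 56.  58. ]
scene low px 267 248 93 [0.6544 0.0065 0.0268] 0.0226 [63. 59. 61.]
scene low px 224 254 95 [ 0.7369 -0.0645  0.0268] 0.0231 [118.  69.  81.]
scene low px 315 267 283 [0.6526 0.1542 0.0389] 0.0213 [172. 170. 166.]
scene low px 238 289 1252 [651.688   17.8837 651.1107] 0.0216 [ 80. 118.  96.]
scene low px 544 269 63 [-84.2764  -4.0981  84.7484] 0.023 [57. 53. 55.]
scene low px 398 281 316 [0.5781 0.3309 0.0388] 0.0215 [145.   46.   43.5]
scene low px 277 312 81 [   0.5706 -182.2928  182.4641] 0.022 [71. 71. 68.]
scene low px 503 361 100 [0.6174 0.6353 0.0693] 0.0225 [102.  97.  92.]
```

View pics/crop0.png

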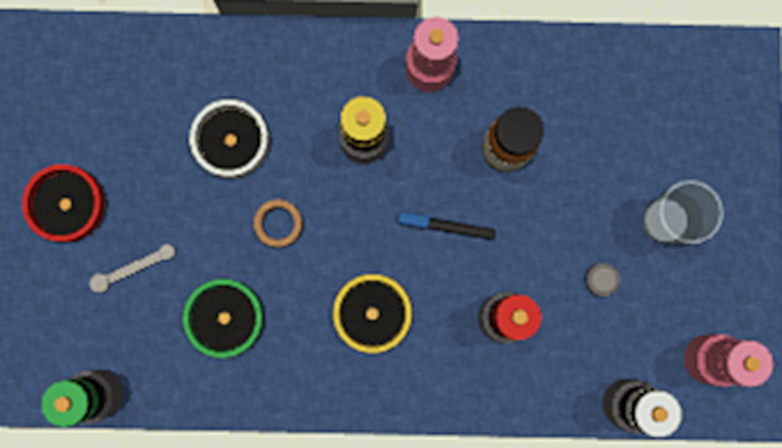

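```bash
python3 -m inch '[{"az":0.122},{"az":0.122},{"dx":20,"dy":-30},{"dx":26,"dy":-38},{"dx":26,"dy":-38},{"dx":26,"dy":-38},{"dx":26,"dy":-38},{"dx":26,"dy":-38}]' 25; python3 -m inch '[{"dx":26,"dy":-38},{"dx":26,"dy":-38},{"dx":26,"dy":-38},{"dx":26,"dy":-38},{"dx":26,"dy":-38},{"dx":20,"dy":-30},{}]'
```

```text
invalid input
invalid input
```

```bash
python3 -m inch '[{"ax":0,"ay":0,"az":0.122,"dx":0,"dy":0,"dz":0,"gripper":100},{"ax":0,"ay":0,"az":0.122,"dx":0,"dy":0,"dz":0,"gripper":100}]' 25; python3 -m inch '[{"ax":0,"ay":0,"az":0,"dx":20,"dy":-30,"dz":0,"gripper":100},{"ax":0,"ay":0,"az":0,"dx":26,"dy":-38,"dz":0,"gripper":100},{"ax":0,"ay":0,"az":0,"dx":26,"dy":-38,"dz":0,"gripper":100},{"ax":0,"ay":0,"az":0,"dx":26,"dy":-38,"dz":0,"gripper":100},{"ax":0,"ay":0,"az":0,"dx":0,"dy":0,"dz":0,"gripper":100}]'
```

```text
time: 0.3
position: [0.1509, -0.606, 0.2219]
tool_rot: [1.0, -0.003, -0.0, -0.001]
ft_force: [-0.3, -0.5, 0.5]
grip_width: 0.0874
time: 0.8
position: [0.2509, -0.4559, 0.2218]
tool_rot: [1.0, 0.002, -0.0, -0.003]
ft_force: [-0.0, 0.1, -0.8]
grip_width: 0.0871
```

```bash
python3 -m inch '[{"ax":0,"ay":0,"az":0,"dx":26,"dy":-38,"dz":0,"gripper":100},{"ax":0,"ay":0,"az":0,"dx":26,"dy":-38,"dz":0,"gripper":100},{"ax":0,"ay":0,"az":0,"dx":26,"dy":-38,"dz":0,"gripper":100},{"ax":0,"ay":0,"az":0,"dx":26,"dy":-38,"dz":0,"gripper":100},{"ax":0,"ay":0,"az":0,"dx":26,"dy":-38,"dz":0,"gripper":100},{"ax":0,"ay":0,"az":0,"dx":26,"dy":-38,"dz":0,"gripper":100},{"ax":0,"ay":0,"az":0,"dx":26,"dy":-38,"dz":0,"gripper":100},{"ax":0,"ay":0,"az":0,"dx":26,"dy":-38,"dz":0,"gripper":100}]'; python3 -m inch '[{"ax":0,"ay":0,"az":0,"dx":3.6,"dy":-3,"dz":30,"gripper":100},{"ax":0,"ay":0,"az":0,"dx":0,"dy":0,"dz":0,"gripper":100}]'
python3 - <<'E'
from h import *
from rig import robot,optics
for n in("scene","top"):
    c=optics.camera(n);np.savez(n+"1.npz",**c)
    u,v=map(int,proj(c,[.46,-.15,.15])); a=c["img"][max(0,v-75):v+75,max(0,u-100):u+100,::-1]; cv2.imwrite(f"pics/{n}1.png",cv2.resize(a,None,fx=3,fy=3))
o=robot.get_obs();print(o["position"],o["tool_rot"])
E
```

```text
time: 1.6
position: [0.458, -0.1577, 0.2225]
tool_rot: [1.0, -0.0, 0.0, 0.0]
ft_force: [1.4, -1.7, -0.4]
grip_width: 0.0869
time: 1.8
position: [0.4594, -0.1535, 0.1901]
tool_rot: [1.0, 0.002, -0.003, -0.002]
ft_force: [-0.7, -0.1, 0.7]
grip_width: 0.0868
[ 0.46014152 -0.15590647  0.19219447] [ 9.99999505e-01 -8.20330784e-05 -9.35838488e-04 -3.28346291e-04]
```

View pics/scene1.png

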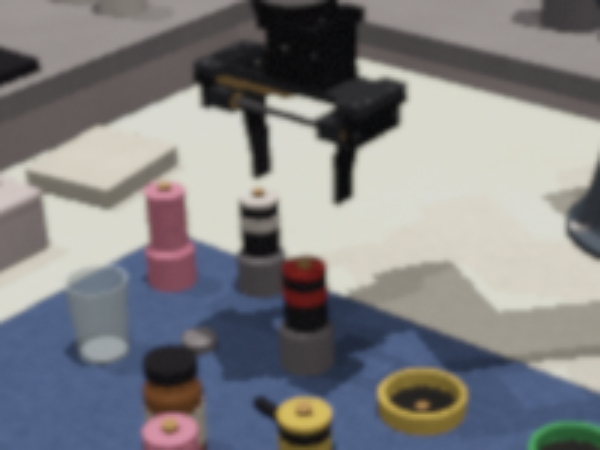

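View pics/top1.png

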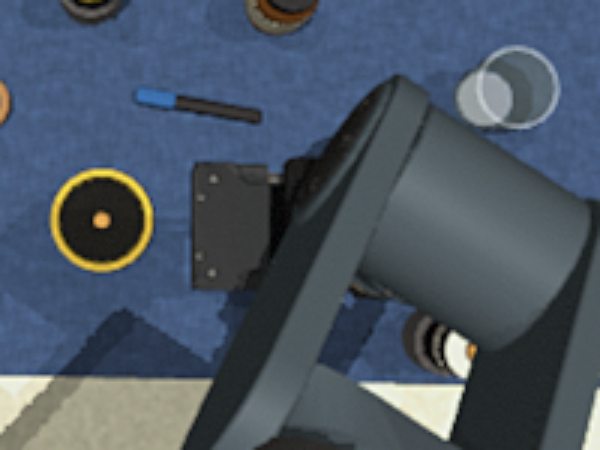

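```bash
python3 - <<'E'
from h import *
c=dict(np.load("scene1.npz"));W=cloud(c);z=W[...,2]
m=(z>.185)&(z<.225)&(abs(W[...,0]-.46)<.1)&(abs(W[...,1]+.15)<.12)
l,k=ndimage.label(m)
for i in range(1,k+1):
    s=l==i
    if s.sum()>8: x=W[s];print(s.sum(),np.percentile(x,[2,50,98],0).round(4).tolist())
m=(z>.18)&(z<.3)&(abs(W[...,0]-.46)<.1)&(abs(W[...,1]+.15)<.12)
print(z[m].min())
c=dict(np.load("top1.npz"));W=cloud(c);z=W[...,2]
m=(z>.2)&(z<.3)&(abs(W[...,0]-.46)<.1)&(W[...,1]>-.16)&(W[...,1]<-.02)
print(np.percentile(W[m],[1,50,99],0).round(4))
E
```

```text
84 [[0.4495, -0.2066, 0.1908], [0.4663, -0.1969, 0.2079], [0.4716, -0.193, 0.2242]]
81 [[0.4453, -0.1077, 0.1919], [0.4638, -0.1002, 0.2075], [0.471, -0.0967, 0.223]]
0.18939145550943715
[[ 0.4225 -0.1172  0.2757]
 [ 0.4869 -0.0986  0.2844]
 [ 0.4958 -0.0612  0.2995]]
```

```bash
python3 -m inch '[{"ax":0,"ay":0,"az":0,"dx":2,"dy":-5,"dz":0,"gripper":100},{"ax":0,"ay":0,"az":0,"dx":0,"dy":0,"dz":30,"gripper":100},{"ax":0,"ay":0,"az":0,"dx":0,"dy":0,"dz":30,"gripper":100},{"ax":0,"ay":0,"az":0,"dx":0,"dy":0,"dz":30,"gripper":100},{"ax":0,"ay":0,"az":0,"dx":0,"dy":0,"dz":20,"gripper":100},{"ax":0,"ay":0,"az":0,"dx":0,"dy":0,"dz":16,"gripper":100},{"ax":0,"ay":0,"az":0,"dx":0,"dy":0,"dz":0,"gripper":100}]'
python3 - <<'E'
from h import *
from rig import robot,optics
for n in("scene",):
    c=optics.camera(n);np.savez(n+"2.npz",**c)
    u,v=map(int,proj(c,[.46,-.15,.1])); a=c["img"][max(0,v-75):v+75,max(0,u-100):u+100,::-1]; cv2.imwrite(f"pics/{n}2.png",cv2.resize(a,None,fx=4,fy=4))
o=robot.get_obs();print(o["position"],o["ft_force"])
E
```

```text
time: 2.6
position: [0.4618, -0.1513, 0.0657]
tool_rot: [1.0, -0.001, -0.001, -0.001]
ft_force: [0.4, -0.2, -0.0]
grip_width: 0.0868
[ 0.46244698 -0.15145192  0.06661665] [ 0.50857969  0.30011455 -0.04757169]
```

View pics/scene2.png

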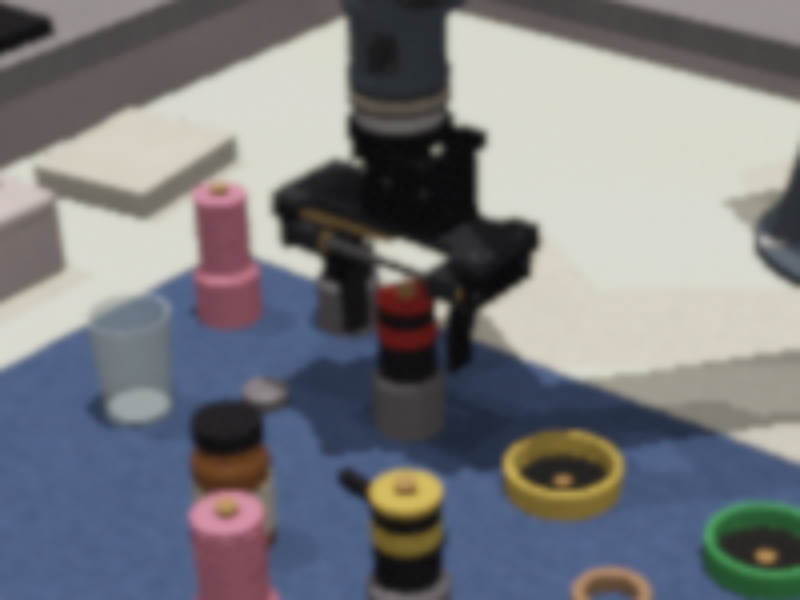

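The red probe (405,340 in the crop) stands between the two fingers, clear of everything else. Closing.

```bash
python3 -m inch '[{"ax":0,"ay":0,"az":0,"dx":0,"dy":0,"dz":0,"gripper":60},{"ax":0,"ay":0,"az":0,"dx":0,"dy":0,"dz":0,"gripper":55},{"ax":0,"ay":0,"az":0,"dx":0,"dy":0,"dz":0,"gripper":50},{"ax":0,"ay":0,"az":0,"dx":0,"dy":0,"dz":0,"gripper":40},{"ax":0,"ay":0,"az":0,"dx":0,"dy":0,"dz":0,"gripper":30},{"ax":0,"ay":0,"az":0,"dx":0,"dy":0,"dz":0,"gripper":30}]' 25
python3 -m inch '[{"ax":0,"ay":0,"az":0,"dx":0,"dy":0,"dz":0,"gripper":30},{"ax":0,"ay":0,"az":0,"dx":0,"dy":0,"dz":-4,"gripper":30},{"ax":0,"ay":0,"az":0,"dx":0,"dy":0,"dz":-10,"gripper":30},{"ax":0,"ay":0,"az":0,"dx":0,"dy":0,"dz":-20,"gripper":30},{"ax":0,"ay":0,"az":0,"dx":0,"dy":0,"dz":-26,"gripper":30},{"ax":0,"ay":0,"az":0,"dx":0,"dy":0,"dz":0,"gripper":30}]' 
python3 - <<'E'
from h import *
from rig import robot,optics
for n in("scene",):
    c=optics.camera(n);np.savez(n+"3.npz",**c)
    u,v=map(int,proj(c,[.46,-.15,.1])); a=c["img"][max(0,v-75):v+75,max(0,u-100):u+100,::-1]; cv2.imwrite(f"pics/{n}3.png",cv2.resize(a,None,fx=4,fy=4))
E
```

```text
time: 3.25
position: [0.4626, -0.1505, 0.0667]
tool_rot: [1.0, -0.0, 0.0, 0.0]
ft_force: [-0.5, 0.2, 0.1]
grip_width: 0.0469
time: 3.85
position: [0.4645, -0.1516, 0.1294]
tool_rot: [1.0, -0.0, 0.003, 0.002]
ft_force: [1.0, -0.6, -4.1]
grip_width: 0.0436
```

View pics/scene3.png

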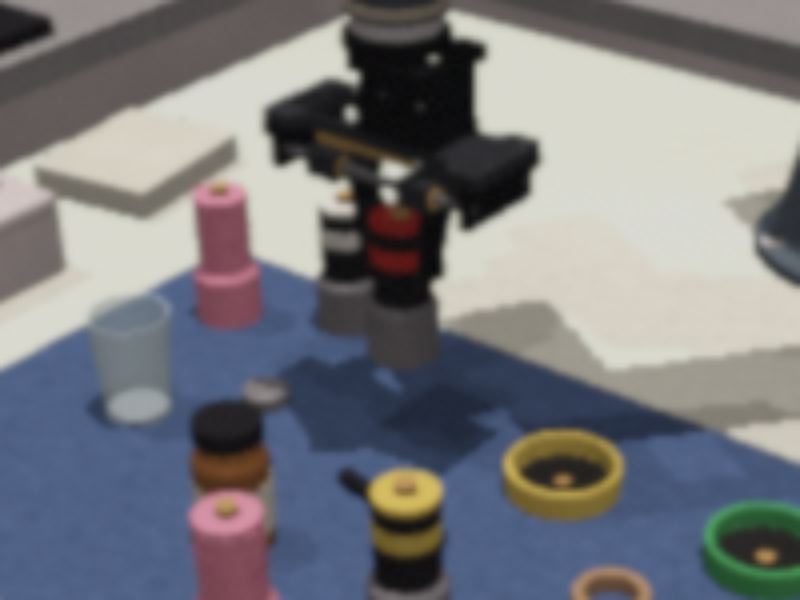

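Red probe lifted upright, foot clear of the bench, opening 43.6 mm. I'll carry it to the red cup.

```bash
python3 -m inch '[{"ax":0,"ay":0,"az":0,"dx":3.6,"dy":-15,"dz":0,"gripper":30},{"ax":0,"ay":0,"az":0,"dx":7.2,"dy":-30,"dz":0,"gripper":30},{"ax":0,"ay":0,"az":0,"dx":9,"dy":-38,"dz":0,"gripper":30},{"ax":0,"ay":0,"az":0,"dx":9,"dy":-38,"dz":0,"gripper":30},{"ax":0,"ay":0,"az":0,"dx":9,"dy":-38,"dz":0,"gripper":30},{"ax":0,"ay":0,"az":0,"dx":9,"dy":-38,"dz":0,"gripper":30},{"ax":0,"ay":0,"az":0,"dx":9,"dy":-38,"dz":0,"gripper":30},{"ax":0,"ay":0,"az":0,"dx":9,"dy":-38,"dz":0,"gripper":30}]'
python3 -m inch '[{"ax":0,"ay":0,"az":0,"dx":9,"dy":-38,"dz":0,"gripper":30},{"ax":0,"ay":0,"az":0,"dx":9,"dy":-38,"dz":0,"gripper":30},{"ax":0,"ay":0,"az":0,"dx":9,"dy":-38,"dz":0,"gripper":30},{"ax":0,"ay":0,"az":0,"dx":9,"dy":-38,"dz":0,"gripper":30},{"ax":0,"ay":0,"az":0,"dx":7.4,"dy":-30,"dz":0,"gripper":30},{"ax":0,"ay":0,"az":0,"dx":5,"dy":-23,"dz":0,"gripper":30},{"ax":0,"ay":0,"az":0,"dx":0,"dy":0,"dz":0,"gripper":30}]'
cat > look.py <<'E'
import sys
from h import *
from rig import robot,optics
tag=sys.argv[1];p=[float(a) for a in sys.argv[2:5]]
cup=[float(a) for a in sys.argv[5:7]] if len(sys.argv)>5 else None
c=optics.camera("scene");np.savez(f"s_{tag}.npz",**c)
u,v=map(int,proj(c,p));a=c["img"][max(0,v-60):v+60,max(0,u-80):u+80,::-1];cv2.imwrite(f"pics/s_{tag}.png",cv2.resize(a,None,fx=5,fy=5))
W=cloud(c);o=robot.get_obs();t=o["position"]
print("tcp",t.round(4),"F",o["ft_force"].round(1),"w",o["grip_width"],"t",o["time"])
near=np.hypot(W[...,0]-t[0],W[...,1]-t[1])<.05
bot=t[2]-.066
m=near&(W[...,2]>bot+.006)&(W[...,2]<bot+.042)
if m.sum()>20: 
    x=W[m][:,:2]; s=optimize.least_squares(lambda q:np.hypot(*(x-q).T)-.027,t[:2],loss='soft_l1',f_scale=.002).x
    print("foot fit (scene frame)",s.round(4),m.sum())
E
python3 look.py r4 .5765 .3284 .1
```

```text
time: 4.7
position: [0.5264, 0.124, 0.1251]
tool_rot: [1.0, -0.0, -0.002, 0.0]
ft_force: [0.1, -0.9, -3.7]
grip_width: 0.0437
time: 5.4
position: [0.5753, 0.3306, 0.1245]
tool_rot: [1.0, 0.002, -0.0, -0.0]
ft_force: [0.1, 0.3, -3.2]
grip_width: 0.0436
tcp [0.5746 0.3284 0.1244] F [ 0.1 -0.  -3.8] w 0.043705829973784444 t 5.45
foot fit (scene frame) [0.5754 0.3323] 330
```

View pics/s_r4.png

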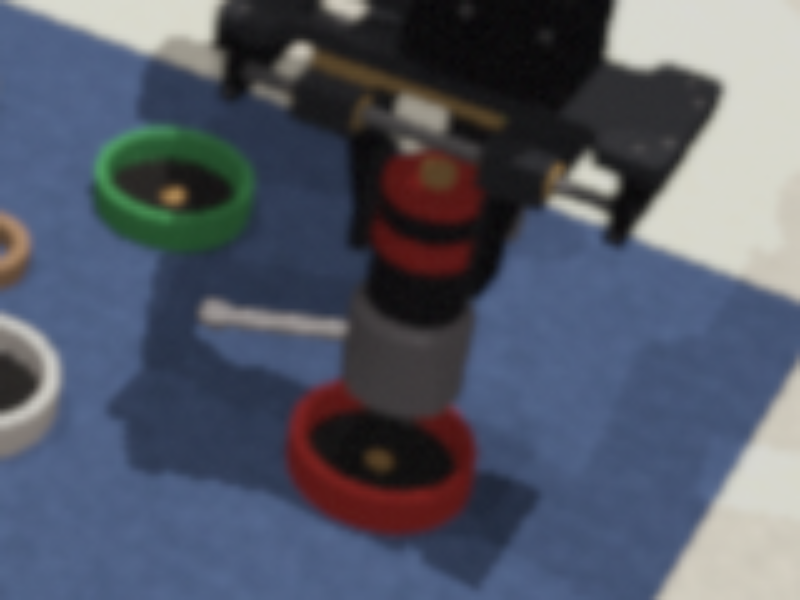

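```bash
python3 -m inch '[{"ax":0,"ay":0,"az":0,"dx":2,"dy":1,"dz":0,"gripper":30},{"ax":0,"ay":0,"az":0,"dx":0,"dy":0,"dz":15,"gripper":30},{"ax":0,"ay":0,"az":0,"dx":0,"dy":0,"dz":15,"gripper":30},{"ax":0,"ay":0,"az":0,"dx":0,"dy":0,"dz":10,"gripper":30},{"ax":0,"ay":0,"az":0,"dx":0,"dy":0,"dz":6,"gripper":30},{"ax":0,"ay":0,"az":0,"dx":0,"dy":0,"dz":2,"gripper":30},{"ax":0,"ay":0,"az":0,"dx":0,"dy":0,"dz":0,"gripper":30}]'; python3 -m inch '[{"ax":0,"ay":0,"az":0,"dx":0,"dy":0,"dz":1,"gripper":30},{"ax":0,"ay":0,"az":0,"dx":0,"dy":0,"dz":1,"gripper":30},{"ax":0,"ay":0,"az":0,"dx":0,"dy":0,"dz":0,"gripper":30}]'; python3 look.py r5 .5765 .3284 .07
```

```text
time: 6.15
position: [0.5778, 0.3263, 0.0781]
tool_rot: [1.0, -0.0, -0.0, 0.0]
ft_force: [-0.2, 0.1, -3.3]
grip_width: 0.0438
time: 6.45
position: [0.5781, 0.3265, 0.0769]
tool_rot: [1.0, -0.0, 0.0, -0.0]
ft_force: [-0.2, -0.4, -4.0]
grip_width: 0.0434
tcp [0.578  0.3265 0.0769] F [ 0.2  0.  -4.2] w 0.04330838989519128 t 6.5
foot fit (scene frame) [0.5792 0.329 ] 511
```

View pics/s_r5.png

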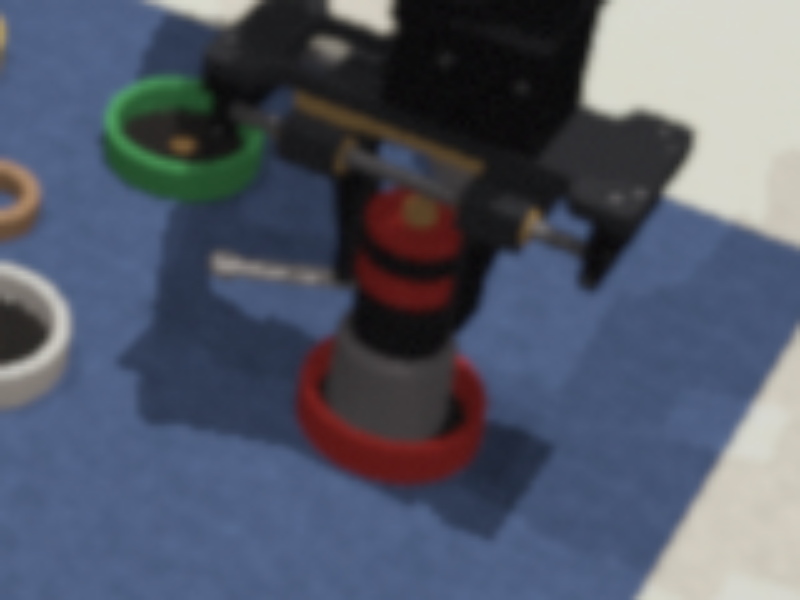

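Foot inside the red cup, centred, a few mm above the floor. I'll lower until contact.

```bash
python3 -m inch '[{"ax":0,"ay":0,"az":0,"dx":0,"dy":0,"dz":1,"gripper":30},{"ax":0,"ay":0,"az":0,"dx":0,"dy":0,"dz":1,"gripper":30},{"ax":0,"ay":0,"az":0,"dx":0,"dy":0,"dz":1,"gripper":30},{"ax":0,"ay":0,"az":0,"dx":0,"dy":0,"dz":0,"gripper":30}]'; python3 -m inch '[{"ax":0,"ay":0,"az":0,"dx":0,"dy":0,"dz":1,"gripper":30},{"ax":0,"ay":0,"az":0,"dx":0,"dy":0,"dz":0,"gripper":30}]'
```

```text
time: 6.9
position: [0.5777, 0.3264, 0.0733]
tool_rot: [1.0, -0.0, -0.0, 0.0]
ft_force: [0.5, -1.0, -3.8]
grip_width: 0.0436
time: 7.1
position: [0.578, 0.3265, 0.0727]
tool_rot: [1.0, -0.0, 0.0, -0.0]
ft_force: [0.0, 0.0, -2.3]
grip_width: 0.0435
```

```bash
python3 -m inch '[{"ax":0,"ay":0,"az":0,"dx":0,"dy":0,"dz":0.6,"gripper":30},{"ax":0,"ay":0,"az":0,"dx":0,"dy":0,"dz":0,"gripper":30}]';
```

```text
time: 7.3
position: [0.5781, 0.3265, 0.0726]
tool_rot: [1.0, -0.0, 0.0, -0.0]
ft_force: [-1.6, -0.8, 1.6]
grip_width: 0.0433
```

Contact: the load has moved to the floor (−4 → +1.6 N). Release and rise.

```bash
python3 -m inch '[{"ax":0,"ay":0,"az":0,"dx":0,"dy":0,"dz":0,"gripper":55},{"ax":0,"ay":0,"az":0,"dx":0,"dy":0,"dz":0,"gripper":65},{"ax":0,"ay":0,"az":0,"dx":0,"dy":0,"dz":0,"gripper":80},{"ax":0,"ay":0,"az":0,"dx":0,"dy":0,"dz":0,"gripper":100},{"ax":0,"ay":0,"az":0,"dx":0,"dy":0,"dz":0,"gripper":100},{"ax":0,"ay":0,"az":0,"dx":0,"dy":0,"dz":-15,"gripper":100},{"ax":0,"ay":0,"az":0,"dx":0,"dy":0,"dz":-30,"gripper":100},{"ax":0,"ay":0,"az":0,"dx":0,"dy":0,"dz":-35,"gripper":100}]'; python3 -m inch '[{"ax":0,"ay":0,"az":0,"dx":0,"dy":0,"dz":-20,"gripper":100},{"ax":0,"ay":0,"az":0,"dx":0,"dy":0,"dz":0,"gripper":100}]'; python3 look.py r6 .5765 .3284 .07
```

```text
time: 8.1
position: [0.5772, 0.3261, 0.1525]
tool_rot: [1.0, -0.0, -0.001, 0.0]
ft_force: [0.5, 1.6, -0.3]
grip_width: 0.086
time: 8.3
position: [0.5806, 0.3275, 0.1771]
tool_rot: [1.0, -0.0, 0.005, -0.002]
ft_force: [0.9, -1.2, -0.5]
grip_width: 0.0868
tcp [0.5791 0.3269 0.1747] F [ 0.8 -0.4 -0.5] w 0.08722146719687938 t 8.35
foot fit (scene frame) [0.5625 0.3197] 222
```

View pics/s_r6.png

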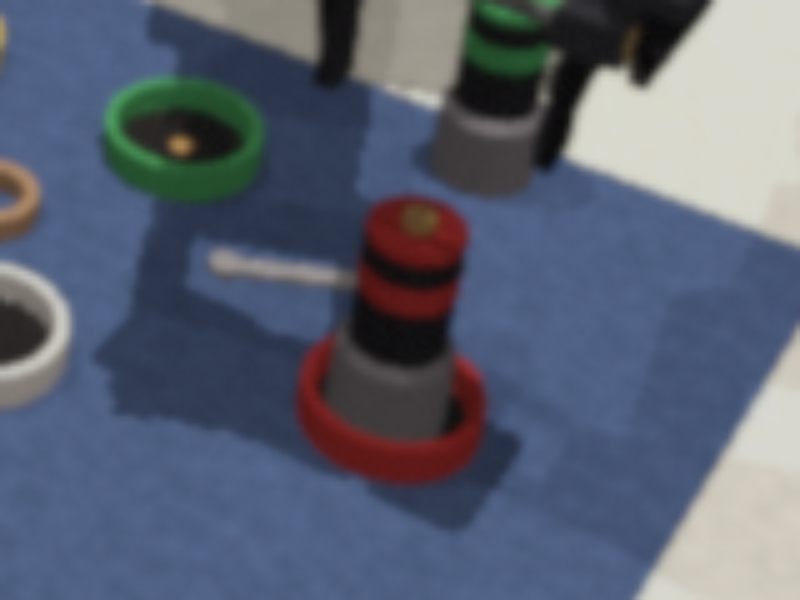

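Red is standing in the red cup (420,330 in the crop). Next is yellow.

```bash
python3 -m inch '[{"ax":0,"ay":0,"az":0,"dx":4,"dy":18,"dz":0,"gripper":100},{"ax":0,"ay":0,"az":0,"dx":8,"dy":33,"dz":0,"gripper":100},{"ax":0,"ay":0,"az":0,"dx":9,"dy":36,"dz":0,"gripper":100},{"ax":0,"ay":0,"az":0,"dx":9,"dy":40,"dz":0,"gripper":100},{"ax":0,"ay":0,"az":0,"dx":9,"dy":40,"dz":0,"gripper":100},{"ax":0,"ay":0,"az":0,"dx":9,"dy":40,"dz":0,"gripper":100},{"ax":0,"ay":0,"az":0,"dx":9,"dy":40,"dz":0,"gripper":100},{"ax":0,"ay":0,"az":0,"dx":9,"dy":36,"dz":0,"gripper":100}]'; python3 -m inch '[{"ax":0,"ay":0,"az":0,"dx":6,"dy":25,"dz":0,"gripper":100},{"ax":0,"ay":0,"az":0,"dx":3,"dy":15,"dz":0,"gripper":100},{"ax":0,"ay":0,"az":0,"dx":0,"dy":0,"dz":0,"gripper":100},{"ax":0,"ay":0,"az":0,"dx":0,"dy":0,"dz":0,"gripper":100}]'; python3 look.py y1 .654 .005 .1
```

```text
time: 9.15
position: [0.6424, 0.04, 0.1699]
tool_rot: [1.0, -0.001, -0.002, 0.0]
ft_force: [0.9, 0.3, -0.3]
grip_width: 0.0872
time: 9.55
position: [0.6518, 0.0038, 0.171]
tool_rot: [1.0, -0.0, -0.001, -0.001]
ft_force: [0.4, 0.3, 0.8]
grip_width: 0.0872
tcp [0.6519 0.0045 0.1713] F [-0.7 -0.3  0. ] w 0.08693362735491901 t 9.6
foot fit (scene frame) [ 0.6368 -0.0049] 83
```

View pics/s_y1.png

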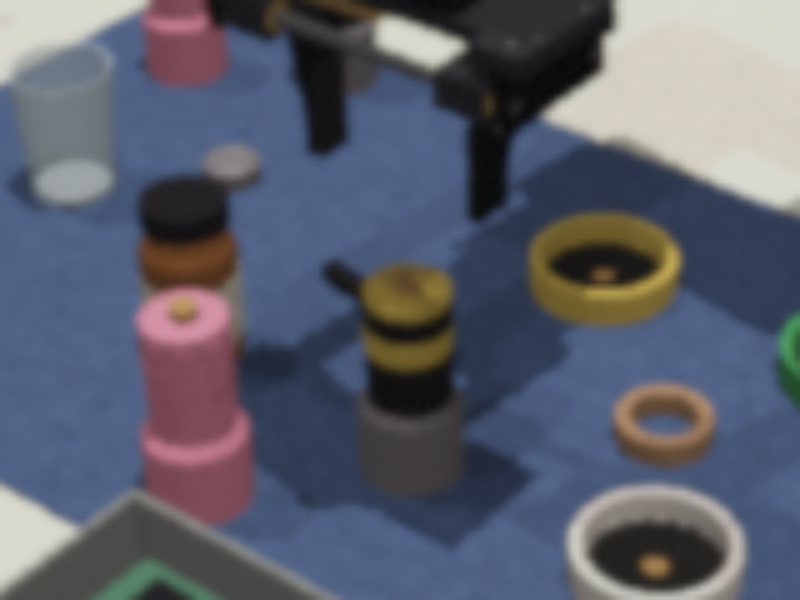

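Yellow probe stands below the open fingers (410,380 in the crop); pink is left at (190,410), amber jar behind. Descend and grip.

```bash
python3 -m inch '[{"ax":0,"ay":0,"az":0,"dx":1,"dy":0,"dz":20,"gripper":100},{"ax":0,"ay":0,"az":0,"dx":0,"dy":0,"dz":30,"gripper":100},{"ax":0,"ay":0,"az":0,"dx":0,"dy":0,"dz":25,"gripper":100},{"ax":0,"ay":0,"az":0,"dx":0,"dy":0,"dz":20,"gripper":100},{"ax":0,"ay":0,"az":0,"dx":0,"dy":0,"dz":10,"gripper":100},{"ax":0,"ay":0,"az":0,"dx":0,"dy":0,"dz":0,"gripper":100}]'; python3 look.py y2 .654 .005 .08
```

```text
time: 10.2
position: [0.6524, 0.005, 0.0654]
tool_rot: [1.0, 0.001, -0.002, -0.0]
ft_force: [-0.3, -0.5, 0.3]
grip_width: 0.0869
tcp [0.6535 0.0046 0.0667] F [-0.9  0.2  0.1] w 0.08707149395704626 t 10.25
foot fit (scene frame) [0.6543 0.0064] 241
```

View pics/s_y2.png

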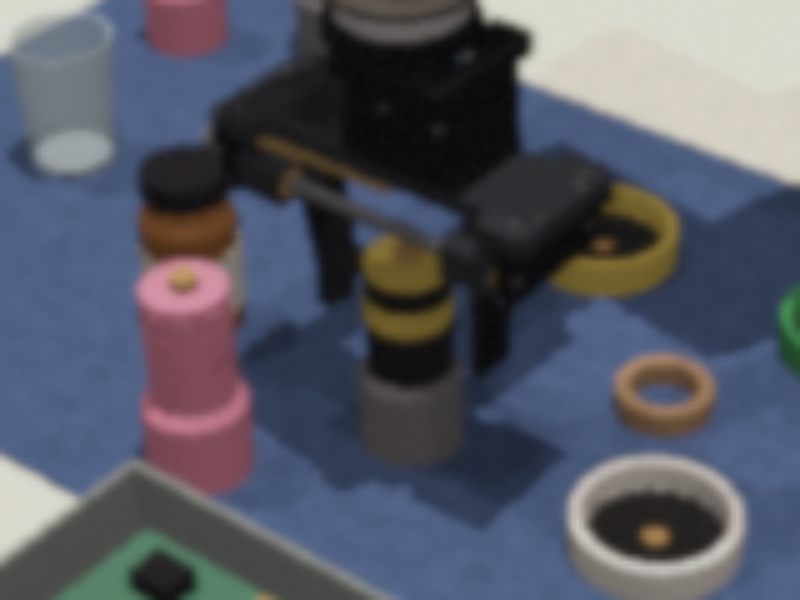

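Yellow probe is between the fingers, clear of pink and jar. Grip, lift, carry.

```bash
python3 -m inch '[{"ax":0,"ay":0,"az":0,"dx":0,"dy":0,"dz":0,"gripper":60},{"ax":0,"ay":0,"az":0,"dx":0,"dy":0,"dz":0,"gripper":55},{"ax":0,"ay":0,"az":0,"dx":0,"dy":0,"dz":0,"gripper":50},{"ax":0,"ay":0,"az":0,"dx":0,"dy":0,"dz":0,"gripper":40},{"ax":0,"ay":0,"az":0,"dx":0,"dy":0,"dz":0,"gripper":30},{"ax":0,"ay":0,"az":0,"dx":0,"dy":0,"dz":0,"gripper":30},{"ax":0,"ay":0,"az":0,"dx":0,"dy":0,"dz":0,"gripper":30}]' 25
python3 -m inch '[{"ax":0,"ay":0,"az":0,"dx":0,"dy":0,"dz":-4,"gripper":30},{"ax":0,"ay":0,"az":0,"dx":0,"dy":0,"dz":-10,"gripper":30},{"ax":0,"ay":0,"az":0,"dx":0,"dy":0,"dz":-20,"gripper":30},{"ax":0,"ay":0,"az":0,"dx":0,"dy":0,"dz":-26,"gripper":30},{"ax":0,"ay":0,"az":0,"dx":0,"dy":0,"dz":0,"gripper":30}]' 
python3 -m inch '[{"ax":0,"ay":0,"az":0,"dx":-15,"dy":0,"dz":0,"gripper":30},{"ax":0,"ay":0,"az":0,"dx":-28,"dy":2,"dz":0,"gripper":30},{"ax":0,"ay":0,"az":0,"dx":-35,"dy":3,"dz":0,"gripper":30},{"ax":0,"ay":0,"az":0,"dx":-35,"dy":3,"dz":0,"gripper":30},{"ax":0,"ay":0,"az":0,"dx":-35,"dy":3,"dz":0,"gripper":30},{"ax":0,"ay":0,"az":0,"dx":-25,"dy":1,"dz":0,"gripper":30},{"ax":0,"ay":0,"az":0,"dx":-15,"dy":0,"dz":0,"gripper":30},{"ax":0,"ay":0,"az":0,"dx":0,"dy":0,"dz":0,"gripper":30}]' 
python3 look.py y3 .466 -.008 .1
```

```text
time: 10.95
position: [0.6538, 0.0036, 0.067]
tool_rot: [1.0, -0.0, 0.0, -0.0]
ft_force: [-0.7, 0.4, 0.3]
grip_width: 0.0432
time: 11.45
position: [0.6568, 0.0029, 0.131]
tool_rot: [1.0, -0.0, 0.004, 0.001]
ft_force: [1.1, 0.3, -2.9]
grip_width: 0.0434
time: 12.25
position: [0.4623, -0.0079, 0.1264]
tool_rot: [1.0, -0.0, -0.002, -0.001]
ft_force: [0.7, -0.3, -2.5]
grip_width: 0.0436
tcp [ 0.465  -0.0084  0.1267] F [ 0.9  0.1 -2.4] w 0.04357426041095523 t 12.3
foot fit (scene frame) [ 0.4623 -0.0062] 223
```

View pics/s_y3.png

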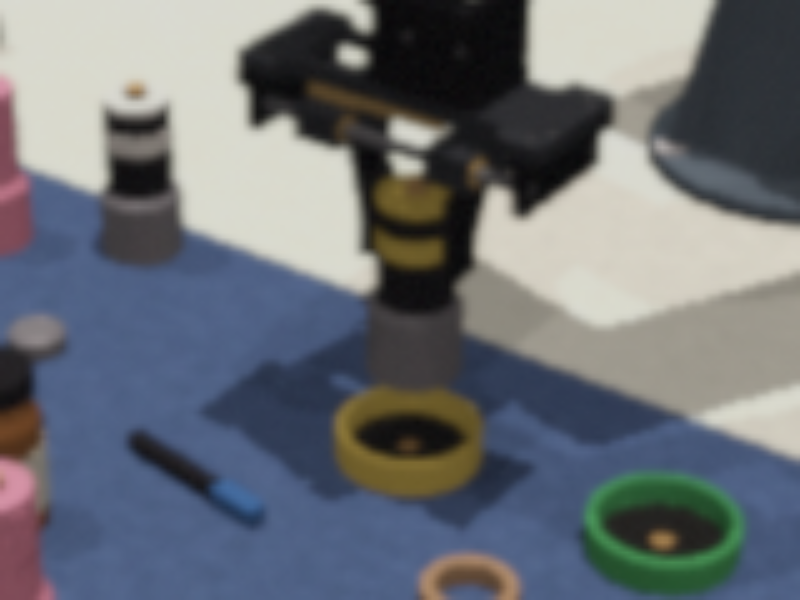

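Yellow held upright over the yellow cup (410,440). Lowering.

```bash
python3 -m inch '[{"ax":0,"ay":0,"az":0,"dx":1.5,"dy":0,"dz":0,"gripper":30},{"ax":0,"ay":0,"az":0,"dx":0,"dy":0,"dz":15,"gripper":30},{"ax":0,"ay":0,"az":0,"dx":0,"dy":0,"dz":15,"gripper":30},{"ax":0,"ay":0,"az":0,"dx":0,"dy":0,"dz":12,"gripper":30},{"ax":0,"ay":0,"az":0,"dx":0,"dy":0,"dz":6,"gripper":30},{"ax":0,"ay":0,"az":0,"dx":0,"dy":0,"dz":0,"gripper":30},{"ax":0,"ay":0,"az":0,"dx":0,"dy":0,"dz":0,"gripper":30}]'; python3 look.py y4 .466 -.008 .07
```

```text
time: 13.0
position: [0.4682, -0.0087, 0.0791]
tool_rot: [1.0, -0.0, 0.0, 0.0]
ft_force: [0.7, 0.6, -3.3]
grip_width: 0.0435
tcp [ 0.4682 -0.0087  0.0793] F [ 0.   0.8 -1.9] w 0.043314900770608095 t 13.05
foot fit (scene frame) [ 0.4694 -0.0062] 299
```

View pics/s_y4.png

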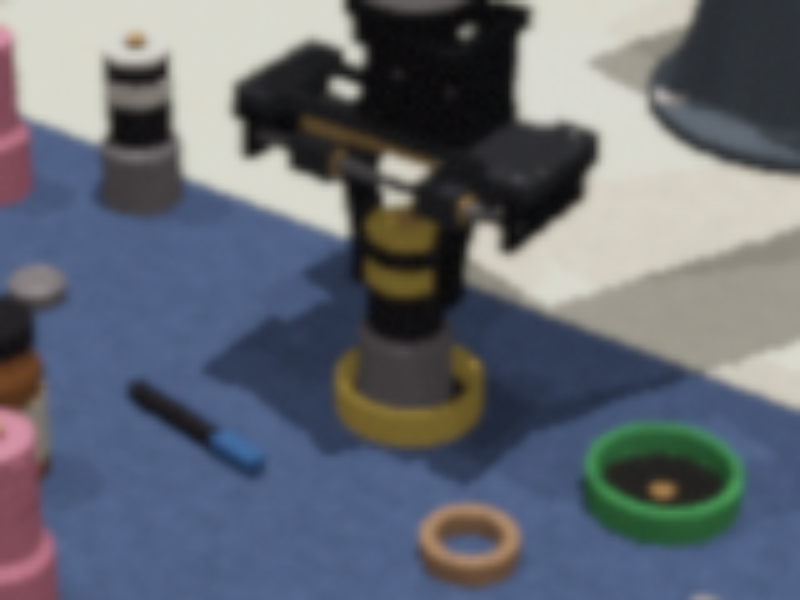

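Foot is in the cup, about 2.5 mm ahead of centre; I'll trim that and lower to contact.

```bash
python3 -m inch '[{"ax":0,"ay":0,"az":0,"dx":-2.5,"dy":-1,"dz":0,"gripper":30},{"ax":0,"ay":0,"az":0,"dx":0,"dy":0,"dz":2,"gripper":30},{"ax":0,"ay":0,"az":0,"dx":0,"dy":0,"dz":2,"gripper":30},{"ax":0,"ay":0,"az":0,"dx":0,"dy":0,"dz":1,"gripper":30},{"ax":0,"ay":0,"az":0,"dx":0,"dy":0,"dz":0,"gripper":30},{"ax":0,"ay":0,"az":0,"dx":0,"dy":0,"dz":0,"gripper":30}]'; python3 -m inch '[{"ax":0,"ay":0,"az":0,"dx":0,"dy":0,"dz":1,"gripper":30},{"ax":0,"ay":0,"az":0,"dx":0,"dy":0,"dz":0,"gripper":30}]'
```

```text
time: 13.65
position: [0.4649, -0.0076, 0.0739]
tool_rot: [1.0, -0.0, -0.0, -0.0]
ft_force: [0.4, -0.2, -3.2]
grip_width: 0.0438
time: 13.85
position: [0.4649, -0.0076, 0.0729]
tool_rot: [1.0, -0.0, 0.0, 0.0]
ft_force: [0.4, 0.5, -3.3]
grip_width: 0.0436
```

```bash
python3 -m inch '[{"ax":0,"ay":0,"az":0,"dx":0,"dy":0,"dz":0.7,"gripper":30},{"ax":0,"ay":0,"az":0,"dx":0,"dy":0,"dz":0,"gripper":30}]'
```

```text
time: 14.05
position: [0.465, -0.0075, 0.0729]
tool_rot: [1.0, -0.0, 0.0, 0.0]
ft_force: [-1.2, 1.1, 4.3]
grip_width: 0.0436
```

```bash
python3 -m inch '[{"ax":0,"ay":0,"az":0,"dx":0,"dy":0,"dz":0,"gripper":55},{"ax":0,"ay":0,"az":0,"dx":0,"dy":0,"dz":0,"gripper":65},{"ax":0,"ay":0,"az":0,"dx":0,"dy":0,"dz":0,"gripper":80},{"ax":0,"ay":0,"az":0,"dx":0,"dy":0,"dz":0,"gripper":100},{"ax":0,"ay":0,"az":0,"dx":0,"dy":0,"dz":0,"gripper":100},{"ax":0,"ay":0,"az":0,"dx":0,"dy":0,"dz":-15,"gripper":100},{"ax":0,"ay":0,"az":0,"dx":0,"dy":0,"dz":-30,"gripper":100},{"ax":0,"ay":0,"az":0,"dx":0,"dy":0,"dz":-35,"gripper":100}]'; python3 -m inch '[{"ax":0,"ay":0,"az":0,"dx":0,"dy":0,"dz":-20,"gripper":100},{"ax":0,"ay":0,"az":0,"dx":0,"dy":0,"dz":0,"gripper":100}]'; python3 look.py y6 .466 -.008 .07
```

```text
time: 14.85
position: [0.4638, -0.0074, 0.1522]
tool_rot: [1.0, -0.0, -0.002, -0.0]
ft_force: [0.2, -0.2, -0.4]
grip_width: 0.0861
time: 15.05
position: [0.4669, -0.008, 0.1748]
tool_rot: [1.0, -0.0, 0.003, 0.001]
ft_force: [0.2, -1.1, 0.4]
grip_width: 0.0871
tcp [ 0.4656 -0.0077  0.1733] F [-0.4  0.4 -0.3] w 0.08648316916034723 t 15.1
foot fit (scene frame) [ 0.4498 -0.011 ] 120
```

View pics/s_y6.png

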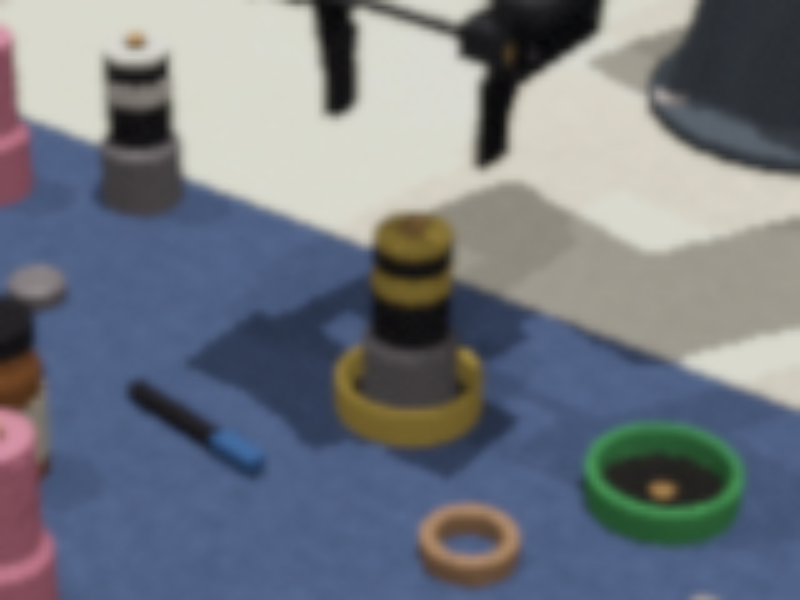

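Yellow stands in the yellow cup. Next is green.

```bash
python3 -m inch '[{"ax":0,"ay":0,"az":0,"dx":-5,"dy":-15,"dz":0,"gripper":100},{"ax":0,"ay":0,"az":0,"dx":-9,"dy":-28,"dz":0,"gripper":100},{"ax":0,"ay":0,"az":0,"dx":-12,"dy":-36,"dz":0,"gripper":100},{"ax":0,"ay":0,"az":0,"dx":-12,"dy":-36,"dz":0,"gripper":100},{"ax":0,"ay":0,"az":0,"dx":-12,"dy":-36,"dz":0,"gripper":100},{"ax":0,"ay":0,"az":0,"dx":-12,"dy":-36,"dz":0,"gripper":100},{"ax":0,"ay":0,"az":0,"dx":-11,"dy":-36,"dz":0,"gripper":100},{"ax":0,"ay":0,"az":0,"dx":-10,"dy":-33,"dz":0,"gripper":100}]'; python3 -m inch '[{"ax":0,"ay":0,"az":0,"dx":-8,"dy":-24,"dz":0,"gripper":100},{"ax":0,"ay":0,"az":0,"dx":-3.5,"dy":-12,"dz":0,"gripper":100},{"ax":0,"ay":0,"az":0,"dx":0,"dy":0,"dz":0,"gripper":100},{"ax":0,"ay":0,"az":0,"dx":0,"dy":0,"dz":0,"gripper":100}]'; python3 look.py g1 .371 .284 .1
```

```text
time: 15.9
position: [0.3788, 0.2501, 0.1706]
tool_rot: [1.0, 0.0, -0.002, 0.001]
ft_force: [0.1, 1.5, 0.4]
grip_width: 0.0868
time: 16.3
position: [0.3698, 0.2839, 0.1715]
tool_rot: [1.0, 0.0, -0.001, 0.001]
ft_force: [-0.1, -0.4, -0.2]
grip_width: 0.087
tcp [0.3702 0.2836 0.1717] F [ 0.2  0.2 -0.3] w 0.08686893085518686 t 16.35
foot fit (scene frame) [0.3518 0.283 ] 81
```

View pics/s_g1.png

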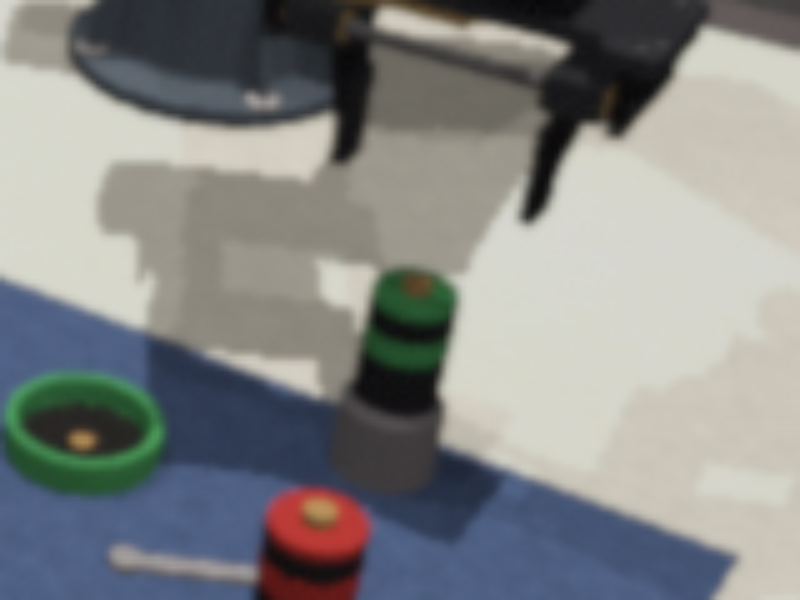

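```bash
python3 -m inch '[{"ax":0,"ay":0,"az":0,"dx":0.5,"dy":0,"dz":20,"gripper":100},{"ax":0,"ay":0,"az":0,"dx":0,"dy":0,"dz":30,"gripper":100},{"ax":0,"ay":0,"az":0,"dx":0,"dy":0,"dz":25,"gripper":100},{"ax":0,"ay":0,"az":0,"dx":0,"dy":0,"dz":20,"gripper":100},{"ax":0,"ay":0,"az":0,"dx":0,"dy":0,"dz":10,"gripper":100},{"ax":0,"ay":0,"az":0,"dx":0,"dy":0,"dz":0,"gripper":100}]'; python3 look.py g2 .371 .284 .08
```

```text
time: 16.95
position: [0.3706, 0.2832, 0.0662]
tool_rot: [1.0, -0.001, -0.001, 0.001]
ft_force: [1.1, -0.1, 0.4]
grip_width: 0.0866
tcp [0.3711 0.2837 0.067 ] F [ 0.8  0.5 -0.4] w 0.08706176682116304 t 17.0
foot fit (scene frame) [0.3709 0.2863] 251
```

View pics/s_g2.png

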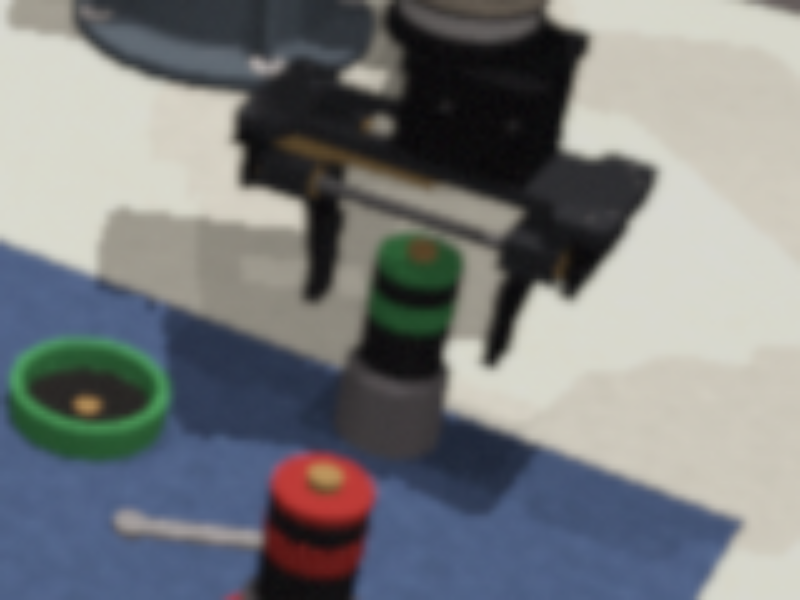

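Green probe centred between the fingers (410,300). Grip, lift, carry.

```bash
python3 -m inch '[{"ax":0,"ay":0,"az":0,"dx":0,"dy":0,"dz":0,"gripper":60},{"ax":0,"ay":0,"az":0,"dx":0,"dy":0,"dz":0,"gripper":55},{"ax":0,"ay":0,"az":0,"dx":0,"dy":0,"dz":0,"gripper":50},{"ax":0,"ay":0,"az":0,"dx":0,"dy":0,"dz":0,"gripper":40},{"ax":0,"ay":0,"az":0,"dx":0,"dy":0,"dz":0,"gripper":30},{"ax":0,"ay":0,"az":0,"dx":0,"dy":0,"dz":0,"gripper":30},{"ax":0,"ay":0,"az":0,"dx":0,"dy":0,"dz":0,"gripper":30}]' 25
python3 -m inch '[{"ax":0,"ay":0,"az":0,"dx":0,"dy":0,"dz":-4,"gripper":30},{"ax":0,"ay":0,"az":0,"dx":0,"dy":0,"dz":-10,"gripper":30},{"ax":0,"ay":0,"az":0,"dx":0,"dy":0,"dz":-20,"gripper":30},{"ax":0,"ay":0,"az":0,"dx":0,"dy":0,"dz":-26,"gripper":30},{"ax":0,"ay":0,"az":0,"dx":0,"dy":0,"dz":0,"gripper":30}]' 
python3 -m inch '[{"ax":0,"ay":0,"az":0,"dx":8,"dy":12,"dz":0,"gripper":30},{"ax":0,"ay":0,"az":0,"dx":17,"dy":26,"dz":0,"gripper":30},{"ax":0,"ay":0,"az":0,"dx":19.5,"dy":30,"dz":0,"gripper":30},{"ax":0,"ay":0,"az":0,"dx":19.5,"dy":30,"dz":0,"gripper":30},{"ax":0,"ay":0,"az":0,"dx":14,"dy":22,"dz":0,"gripper":30},{"ax":0,"ay":0,"az":0,"dx":8,"dy":12,"dz":0,"gripper":30},{"ax":0,"ay":0,"az":0,"dx":0,"dy":0,"dz":0,"gripper":30},{"ax":0,"ay":0,"az":0,"dx":0,"dy":0,"dz":0,"gripper":30}]' 
python3 look.py g3 .457 .152 .1
```

```text
time: 17.7
position: [0.3709, 0.2845, 0.0673]
tool_rot: [1.0, -0.0, 0.0, -0.0]
ft_force: [-0.2, 0.2, 2.1]
grip_width: 0.0436
time: 18.2
position: [0.3728, 0.2854, 0.1301]
tool_rot: [1.0, -0.0, 0.003, -0.001]
ft_force: [0.6, -0.6, -2.1]
grip_width: 0.0432
time: 19.0
position: [0.4557, 0.1528, 0.1269]
tool_rot: [1.0, -0.0, -0.001, -0.0]
ft_force: [-1.3, -0.0, -2.3]
grip_width: 0.0437
tcp [0.4554 0.1532 0.1269] F [ 1.  -0.9 -2.2] w 0.04322183523798455 t 19.05
foot fit (scene frame) [0.4554 0.1545] 243
```

View pics/s_g3.png

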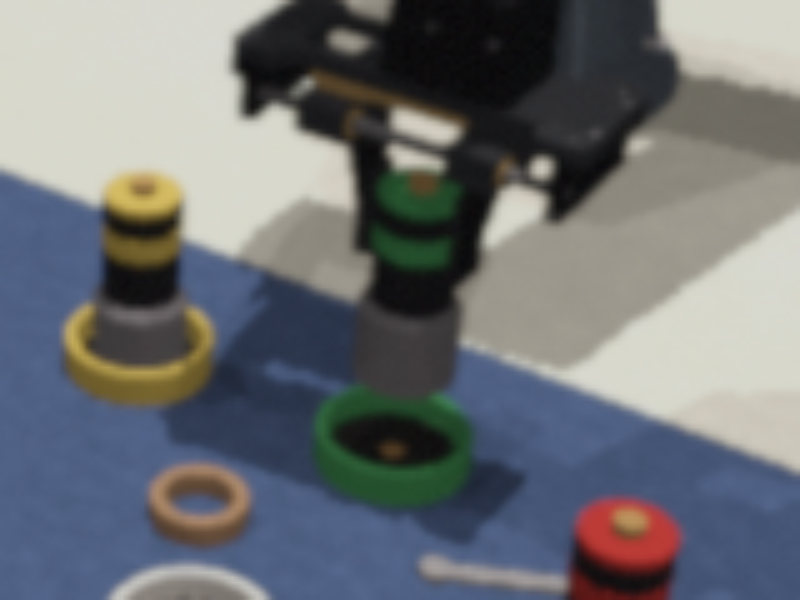

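Green is held over the green cup (395,445). Lowering.

```bash
python3 -m inch '[{"ax":0,"ay":0,"az":0,"dx":1.5,"dy":0,"dz":0,"gripper":30},{"ax":0,"ay":0,"az":0,"dx":0,"dy":0,"dz":15,"gripper":30},{"ax":0,"ay":0,"az":0,"dx":0,"dy":0,"dz":15,"gripper":30},{"ax":0,"ay":0,"az":0,"dx":0,"dy":0,"dz":12,"gripper":30},{"ax":0,"ay":0,"az":0,"dx":0,"dy":0,"dz":6,"gripper":30},{"ax":0,"ay":0,"az":0,"dx":0,"dy":0,"dz":0,"gripper":30},{"ax":0,"ay":0,"az":0,"dx":0,"dy":0,"dz":0,"gripper":30}]'; python3 look.py g4 .457 .152 .07
```

```text
time: 19.75
position: [0.4584, 0.1529, 0.0795]
tool_rot: [1.0, 0.0, 0.0, -0.0]
ft_force: [-1.2, 0.9, -2.2]
grip_width: 0.0438
tcp [0.4587 0.1528 0.0797] F [ 0.4  0.3 -1.9] w 0.04365923571403427 t 19.8
foot fit (scene frame) [0.4591 0.1547] 359
```

View pics/s_g4.png

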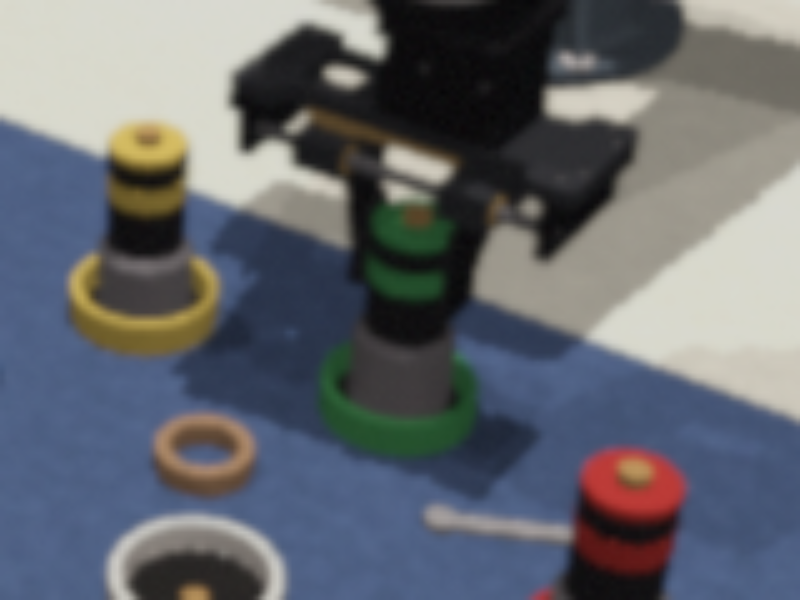

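```bash
python3 -m inch '[{"ax":0,"ay":0,"az":0,"dx":-1,"dy":0,"dz":2,"gripper":30},{"ax":0,"ay":0,"az":0,"dx":0,"dy":0,"dz":2,"gripper":30},{"ax":0,"ay":0,"az":0,"dx":0,"dy":0,"dz":1,"gripper":30},{"ax":0,"ay":0,"az":0,"dx":0,"dy":0,"dz":0,"gripper":30},{"ax":0,"ay":0,"az":0,"dx":0,"dy":0,"dz":0,"gripper":30}]'; python3 -m inch '[{"ax":0,"ay":0,"az":0,"dx":0,"dy":0,"dz":1,"gripper":30},{"ax":0,"ay":0,"az":0,"dx":0,"dy":0,"dz":0,"gripper":30}]'
```

```text
time: 20.3
position: [0.4574, 0.1524, 0.0743]
tool_rot: [1.0, -0.0, 0.0, 0.0]
ft_force: [-0.1, 0.2, -1.7]
grip_width: 0.0435
time: 20.5
position: [0.4575, 0.1524, 0.0733]
tool_rot: [1.0, -0.0, 0.0, 0.0]
ft_force: [-0.1, -0.6, -1.8]
grip_width: 0.043
```

```bash
python3 -m inch '[{"ax":0,"ay":0,"az":0,"dx":0,"dy":0,"dz":0.6,"gripper":30},{"ax":0,"ay":0,"az":0,"dx":0,"dy":0,"dz":0,"gripper":30}]'
```

```text
time: 20.7
position: [0.4576, 0.1525, 0.0733]
tool_rot: [1.0, -0.0, 0.0, -0.0]
ft_force: [-1.6, 0.5, 5.2]
grip_width: 0.0436
```

Contact. Release and rise.

```bash
python3 -m inch '[{"ax":0,"ay":0,"az":0,"dx":0,"dy":0,"dz":0,"gripper":55},{"ax":0,"ay":0,"az":0,"dx":0,"dy":0,"dz":0,"gripper":65},{"ax":0,"ay":0,"az":0,"dx":0,"dy":0,"dz":0,"gripper":80},{"ax":0,"ay":0,"az":0,"dx":0,"dy":0,"dz":0,"gripper":100},{"ax":0,"ay":0,"az":0,"dx":0,"dy":0,"dz":0,"gripper":100},{"ax":0,"ay":0,"az":0,"dx":0,"dy":0,"dz":-15,"gripper":100},{"ax":0,"ay":0,"az":0,"dx":0,"dy":0,"dz":-30,"gripper":100},{"ax":0,"ay":0,"az":0,"dx":0,"dy":0,"dz":-35,"gripper":100}]'; python3 -m inch '[{"ax":0,"ay":0,"az":0,"dx":0,"dy":0,"dz":-20,"gripper":100},{"ax":0,"ay":0,"az":0,"dx":0,"dy":0,"dz":0,"gripper":100}]'; python3 look.py g6 .457 .152 .07
python3 - <<'E'
from h import *
W=cloud(dict(np.load("s_g6.npz")))
for nm,p in dict(red=(.577,.33),yellow=(.466,-.005),green=(.458,.154),white=(.374,-.284)).items():
    z0=0 if nm=="white" else .024
    m=(np.hypot(W[...,0]-p[0],W[...,1]-p[1])<.045)&(W[...,2]>z0+.006)&(W[...,2]<.043);x=W[m][:,:2]
    print(nm,m.sum(),optimize.least_squares(lambda q:np.hypot(*(x-q).T)-.027,p,loss='soft_l1',f_scale=.002).x.round(4))
E
```

```text
time: 21.5
position: [0.4563, 0.1523, 0.1525]
tool_rot: [1.0, -0.0, -0.002, 0.0]
ft_force: [0.6, -0.1, 0.2]
grip_width: 0.0857
time: 21.7
position: [0.4594, 0.1527, 0.1753]
tool_rot: [1.0, -0.0, 0.003, -0.0]
ft_force: [0.9, 0.2, 0.3]
grip_width: 0.0869
tcp [0.4582 0.1526 0.1737] F [-0.4 -0.3 -1. ] w 0.08685547315689415 t 21.75
foot fit (scene frame) [0.4431 0.1479] 147
red 110 [0.5781 0.3282]
yellow 68 [ 0.4655 -0.0056]
green 81 [0.4573 0.1541]
white 159 [ 0.372  -0.2836]
```

View pics/s_g6.png

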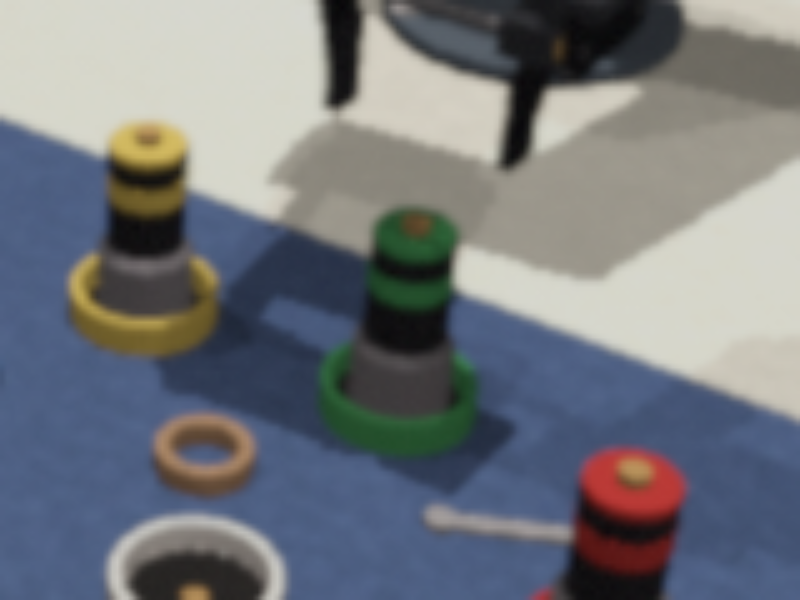

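Green stands in the green cup (410,330). Next is white.

```bash
python3 -m inch '[{"ax":0,"ay":0,"az":0,"dx":-3,"dy":16,"dz":0,"gripper":100},{"ax":0,"ay":0,"az":0,"dx":-6,"dy":32,"dz":0,"gripper":100},{"ax":0,"ay":0,"az":0,"dx":-8,"dy":40,"dz":0,"gripper":100},{"ax":0,"ay":0,"az":0,"dx":-8,"dy":40,"dz":0,"gripper":100},{"ax":0,"ay":0,"az":0,"dx":-8,"dy":40,"dz":0,"gripper":100},{"ax":0,"ay":0,"az":0,"dx":-8,"dy":40,"dz":0,"gripper":100},{"ax":0,"ay":0,"az":0,"dx":-8,"dy":40,"dz":0,"gripper":100},{"ax":0,"ay":0,"az":0,"dx":-8,"dy":40,"dz":0,"gripper":100}]'; python3 -m inch '[{"ax":0,"ay":0,"az":0,"dx":-8,"dy":40,"dz":0,"gripper":100},{"ax":0,"ay":0,"az":0,"dx":-8,"dy":40,"dz":0,"gripper":100},{"ax":0,"ay":0,"az":0,"dx":-7,"dy":36,"dz":0,"gripper":100},{"ax":0,"ay":0,"az":0,"dx":-4,"dy":22,"dz":0,"gripper":100},{"ax":0,"ay":0,"az":0,"dx":-1.5,"dy":12,"dz":0,"gripper":100},{"ax":0,"ay":0,"az":0,"dx":0,"dy":0,"dz":0,"gripper":100},{"ax":0,"ay":0,"az":0,"dx":0,"dy":0,"dz":0,"gripper":100}]'; python3 look.py w1 .372 -.285 .1
```

```text
time: 22.55
position: [0.3988, -0.1365, 0.1713]
tool_rot: [1.0, -0.0, -0.001, -0.001]
ft_force: [-0.1, 0.2, -0.1]
grip_width: 0.0874
time: 23.25
position: [0.3712, -0.284, 0.1718]
tool_rot: [1.0, -0.0, -0.001, -0.001]
ft_force: [0.2, 0.9, -0.2]
grip_width: 0.0872
tcp [ 0.3714 -0.2837  0.172 ] F [-0.9  1.2 -0.9] w 0.08718620226076254 t 23.3
foot fit (scene frame) [ 0.3487 -0.2842] 35
```

View pics/s_w1.png

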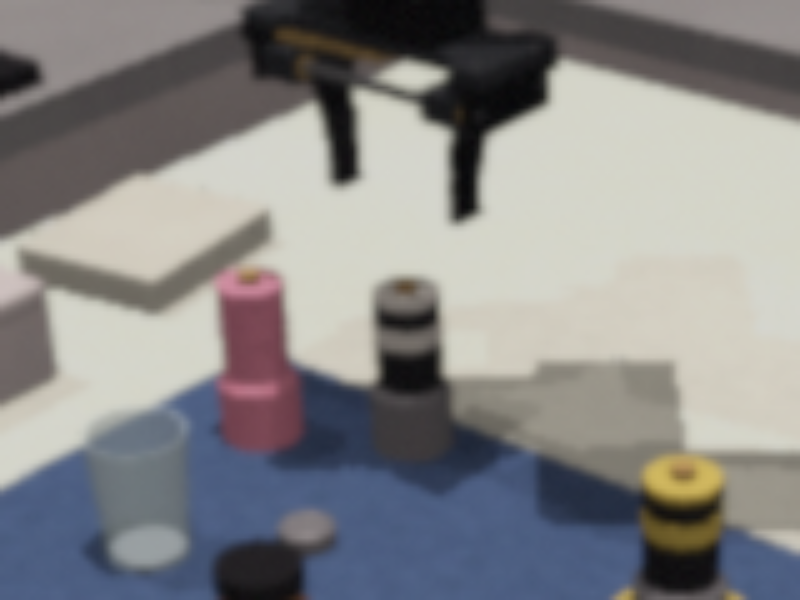

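White probe stands at (408,370) under the fingers; pink twin at (258,360) is to be left alone. Descend.

```bash
python3 -m inch '[{"ax":0,"ay":0,"az":0,"dx":0.5,"dy":2,"dz":20,"gripper":100},{"ax":0,"ay":0,"az":0,"dx":0,"dy":0,"dz":30,"gripper":100},{"ax":0,"ay":0,"az":0,"dx":0,"dy":0,"dz":25,"gripper":100},{"ax":0,"ay":0,"az":0,"dx":0,"dy":0,"dz":20,"gripper":100},{"ax":0,"ay":0,"az":0,"dx":0,"dy":0,"dz":10,"gripper":100},{"ax":0,"ay":0,"az":0,"dx":0,"dy":0,"dz":0,"gripper":100}]'; python3 look.py w2 .372 -.285 .08
```

```text
time: 23.9
position: [0.3719, -0.2858, 0.0667]
tool_rot: [1.0, 0.001, -0.001, -0.001]
ft_force: [-0.0, 0.8, 1.2]
grip_width: 0.0872
tcp [ 0.3723 -0.2865  0.0675] F [ 0.3  0.1 -1.7] w 0.08712833014032187 t 23.95
foot fit (scene frame) [ 0.3718 -0.2833] 159
```

View pics/s_w2.png

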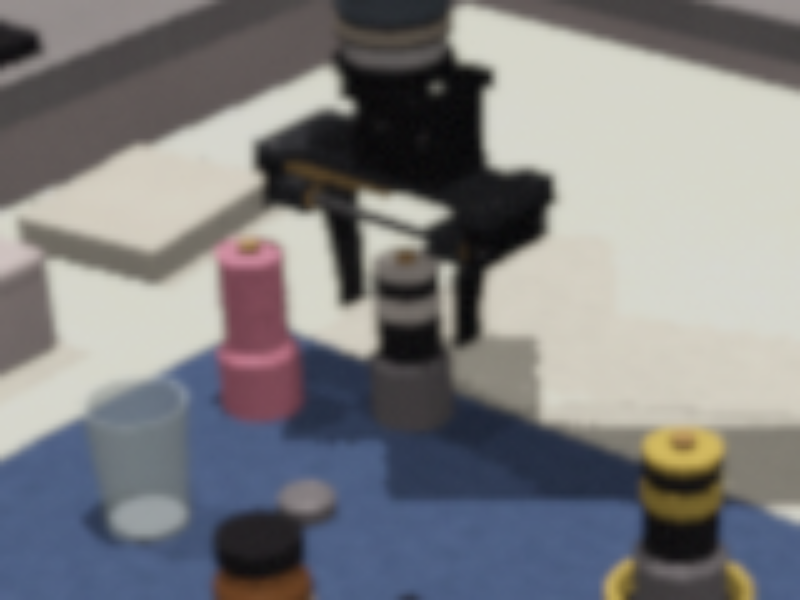

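```bash
python3 -m inch '[{"ax":0,"ay":0,"az":0,"dx":0,"dy":0,"dz":0,"gripper":60},{"ax":0,"ay":0,"az":0,"dx":0,"dy":0,"dz":0,"gripper":55},{"ax":0,"ay":0,"az":0,"dx":0,"dy":0,"dz":0,"gripper":50},{"ax":0,"ay":0,"az":0,"dx":0,"dy":0,"dz":0,"gripper":40},{"ax":0,"ay":0,"az":0,"dx":0,"dy":0,"dz":0,"gripper":30},{"ax":0,"ay":0,"az":0,"dx":0,"dy":0,"dz":0,"gripper":30},{"ax":0,"ay":0,"az":0,"dx":0,"dy":0,"dz":0,"gripper":30}]' 25
python3 -m inch '[{"ax":0,"ay":0,"az":0,"dx":0,"dy":0,"dz":-4,"gripper":30},{"ax":0,"ay":0,"az":0,"dx":0,"dy":0,"dz":-10,"gripper":30},{"ax":0,"ay":0,"az":0,"dx":0,"dy":0,"dz":-20,"gripper":30},{"ax":0,"ay":0,"az":0,"dx":0,"dy":0,"dz":-26,"gripper":30},{"ax":0,"ay":0,"az":0,"dx":0,"dy":0,"dz":-30,"gripper":30},{"ax":0,"ay":0,"az":0,"dx":0,"dy":0,"dz":-30,"gripper":30},{"ax":0,"ay":0,"az":0,"dx":0,"dy":0,"dz":-20,"gripper":30},{"ax":0,"ay":0,"az":0,"dx":0,"dy":0,"dz":0,"gripper":30}]' 
python3 look.py w3 .372 -.285 .15
```

```text
time: 24.65
position: [0.372, -0.2871, 0.0676]
tool_rot: [1.0, -0.0, -0.0, -0.0]
ft_force: [0.0, 1.0, 1.3]
grip_width: 0.0434
time: 25.45
position: [0.3736, -0.2891, 0.2108]
tool_rot: [1.0, -0.0, 0.002, 0.003]
ft_force: [-0.6, 0.5, -2.4]
grip_width: 0.0437
tcp [ 0.3727 -0.2881  0.209 ] F [-0.   0.1 -3.4] w 0.043323585372044886 t 25.5
foot fit (scene frame) [ 0.3737 -0.2877] 187
```

View pics/s_w3.png

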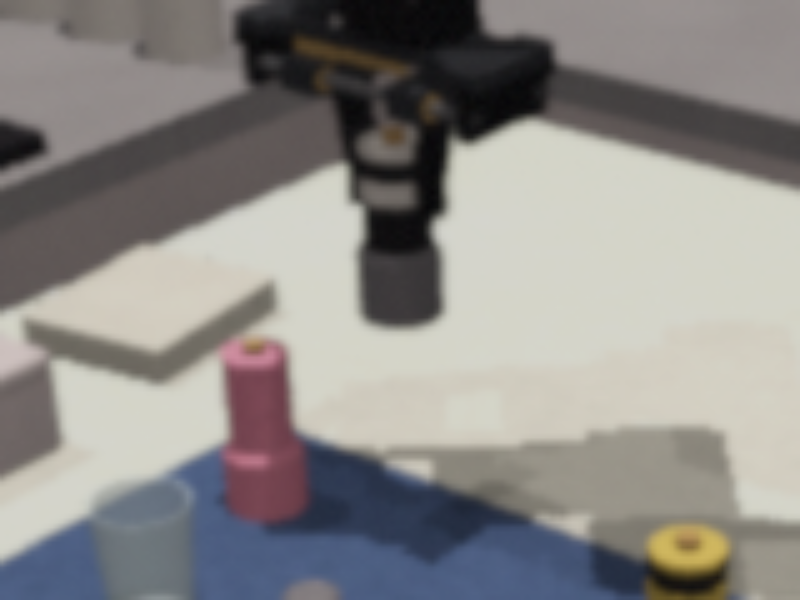

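White held upright, foot at about 141 mm, above everything on the path. Carry to the white cup.

```bash
python3 -m inch '[{"ax":0,"ay":0,"az":0,"dx":9,"dy":-14,"dz":0,"gripper":30},{"ax":0,"ay":0,"az":0,"dx":18,"dy":-28,"dz":0,"gripper":30},{"ax":0,"ay":0,"az":0,"dx":23,"dy":-36,"dz":0,"gripper":30},{"ax":0,"ay":0,"az":0,"dx":23,"dy":-36,"dz":0,"gripper":30},{"ax":0,"ay":0,"az":0,"dx":23,"dy":-36,"dz":0,"gripper":30},{"ax":0,"ay":0,"az":0,"dx":23,"dy":-36,"dz":0,"gripper":30},{"ax":0,"ay":0,"az":0,"dx":23,"dy":-36,"dz":0,"gripper":30},{"ax":0,"ay":0,"az":0,"dx":23,"dy":-36,"dz":0,"gripper":30}]'
python3 -m inch '[{"ax":0,"ay":0,"az":0,"dx":23,"dy":-36,"dz":0,"gripper":30},{"ax":0,"ay":0,"az":0,"dx":23,"dy":-36,"dz":0,"gripper":30},{"ax":0,"ay":0,"az":0,"dx":23,"dy":-36,"dz":0,"gripper":30},{"ax":0,"ay":0,"az":0,"dx":22,"dy":-35,"dz":0,"gripper":30},{"ax":0,"ay":0,"az":0,"dx":15,"dy":-24,"dz":0,"gripper":30},{"ax":0,"ay":0,"az":0,"dx":8,"dy":-12,"dz":0,"gripper":30},{"ax":0,"ay":0,"az":0,"dx":0,"dy":0,"dz":0,"gripper":30},{"ax":0,"ay":0,"az":0,"dx":0,"dy":0,"dz":0,"gripper":30}]'
python3 look.py w4 .651 .152 .15
```

```text
time: 26.3
position: [0.5367, -0.0276, 0.2057]
tool_rot: [1.0, -0.0, -0.002, -0.0]
ft_force: [0.6, -1.3, -2.4]
grip_width: 0.0434
time: 27.1
position: [0.6499, 0.1483, 0.2062]
tool_rot: [1.0, -0.0, -0.002, 0.001]
ft_force: [-0.3, -0.7, -3.3]
grip_width: 0.0438
tcp [0.65   0.1479 0.2067] F [ 0.2  0.4 -1.4] w 0.043493495692667576 t 27.15
foot fit (scene frame) [0.6502 0.1497] 340
```

View pics/s_w4.png

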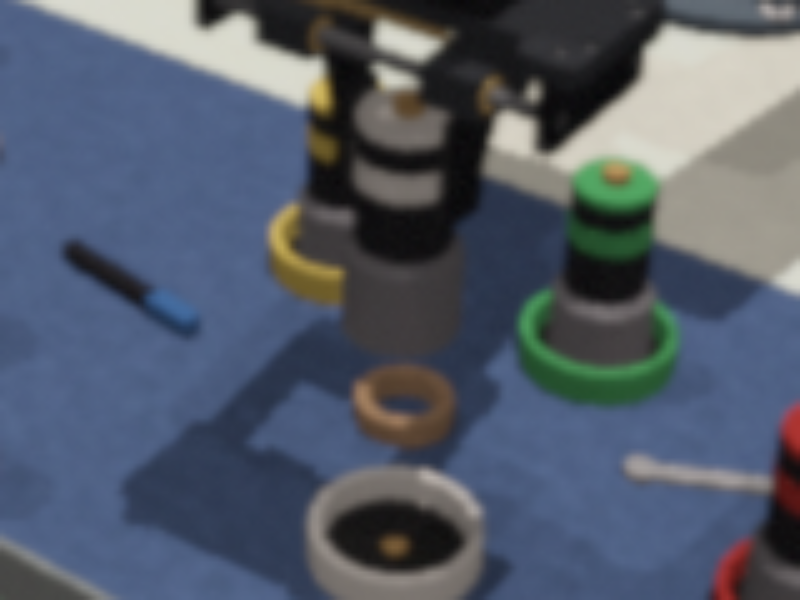

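All three docked probes stand. I trim 4 mm to the left and go down.

```bash
python3 -m inch '[{"ax":0,"ay":0,"az":0,"dx":1.5,"dy":-4,"dz":10,"gripper":30},{"ax":0,"ay":0,"az":0,"dx":0,"dy":0,"dz":25,"gripper":30},{"ax":0,"ay":0,"az":0,"dx":0,"dy":0,"dz":25,"gripper":30},{"ax":0,"ay":0,"az":0,"dx":0,"dy":0,"dz":15,"gripper":30},{"ax":0,"ay":0,"az":0,"dx":0,"dy":0,"dz":5,"gripper":30},{"ax":0,"ay":0,"az":0,"dx":0,"dy":0,"dz":0,"gripper":30},{"ax":0,"ay":0,"az":0,"dx":0,"dy":0,"dz":0,"gripper":30}]'; python3 look.py w5 .651 .152 .1
```

```text
time: 27.85
position: [0.6538, 0.1533, 0.1287]
tool_rot: [1.0, -0.0, 0.001, -0.0]
ft_force: [0.2, 0.4, -2.1]
grip_width: 0.0437
tcp [0.654  0.1534 0.129 ] F [ 0.   0.3 -2.7] w 0.043579288962667835 t 27.9
foot fit (scene frame) [0.6542 0.1549] 300
```

View pics/s_w5.png

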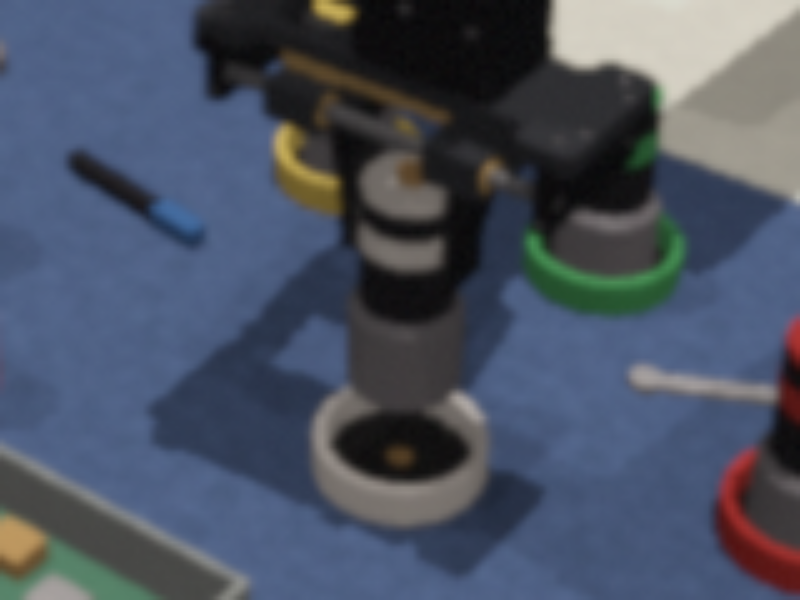

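```bash
python3 -m inch '[{"ax":0,"ay":0,"az":0,"dx":-2,"dy":0.5,"dz":5,"gripper":30},{"ax":0,"ay":0,"az":0,"dx":0,"dy":0,"dz":15,"gripper":30},{"ax":0,"ay":0,"az":0,"dx":0,"dy":0,"dz":15,"gripper":30},{"ax":0,"ay":0,"az":0,"dx":0,"dy":0,"dz":10,"gripper":30},{"ax":0,"ay":0,"az":0,"dx":0,"dy":0,"dz":5,"gripper":30},{"ax":0,"ay":0,"az":0,"dx":0,"dy":0,"dz":0,"gripper":30},{"ax":0,"ay":0,"az":0,"dx":0,"dy":0,"dz":0,"gripper":30}]'; python3 look.py w6 .651 .152 .07
```

```text
time: 28.6
position: [0.6511, 0.153, 0.0776]
tool_rot: [1.0, -0.0, 0.0, -0.0]
ft_force: [-0.1, -1.2, -1.5]
grip_width: 0.0434
tcp [0.6514 0.153  0.078 ] F [ 0.3 -0.2 -2.4] w 0.04365666136398936 t 28.65
foot fit (scene frame) [0.6526 0.1549] 457
```

View pics/s_w6.png

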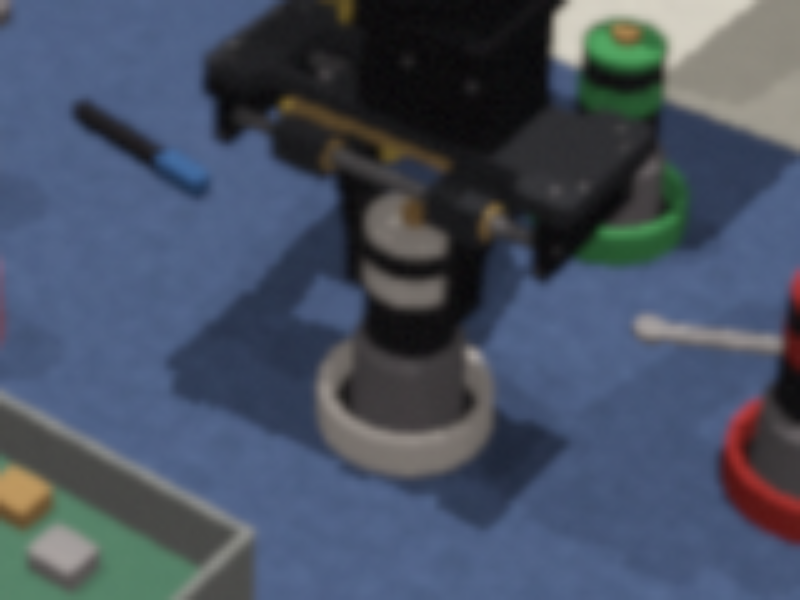

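Centred in the white cup. Lower to contact (expected near TCP z 0.0736).

```bash
python3 -m inch '[{"ax":0,"ay":0,"az":0,"dx":0,"dy":0,"dz":1,"gripper":30},{"ax":0,"ay":0,"az":0,"dx":0,"dy":0,"dz":1,"gripper":30},{"ax":0,"ay":0,"az":0,"dx":0,"dy":0,"dz":1,"gripper":30},{"ax":0,"ay":0,"az":0,"dx":0,"dy":0,"dz":0,"gripper":30}]'; python3 -m inch '[{"ax":0,"ay":0,"az":0,"dx":0,"dy":0,"dz":1,"gripper":30},{"ax":0,"ay":0,"az":0,"dx":0,"dy":0,"dz":0,"gripper":30}]'
```

```text
time: 29.05
position: [0.6508, 0.1529, 0.0747]
tool_rot: [1.0, -0.0, -0.0, 0.0]
ft_force: [0.2, 0.9, -2.4]
grip_width: 0.0434
time: 29.25
position: [0.6509, 0.1529, 0.0737]
tool_rot: [1.0, -0.0, 0.0, -0.0]
ft_force: [-0.7, 0.2, -1.9]
grip_width: 0.0436
```

```bash
python3 -m inch '[{"ax":0,"ay":0,"az":0,"dx":0,"dy":0,"dz":0.6,"gripper":30},{"ax":0,"ay":0,"az":0,"dx":0,"dy":0,"dz":0,"gripper":30}]'
```

```text
time: 29.45
position: [0.6511, 0.153, 0.0736]
tool_rot: [1.0, -0.0, 0.0, 0.0]
ft_force: [-1.3, 0.8, 0.4]
grip_width: 0.0437
```

Load is off the wrist, so it has contact. Release, rise, and check everything.

```bash
python3 -m inch '[{"ax":0,"ay":0,"az":0,"dx":0,"dy":0,"dz":0,"gripper":55},{"ax":0,"ay":0,"az":0,"dx":0,"dy":0,"dz":0,"gripper":65},{"ax":0,"ay":0,"az":0,"dx":0,"dy":0,"dz":0,"gripper":80},{"ax":0,"ay":0,"az":0,"dx":0,"dy":0,"dz":0,"gripper":100},{"ax":0,"ay":0,"az":0,"dx":0,"dy":0,"dz":0,"gripper":100},{"ax":0,"ay":0,"az":0,"dx":0,"dy":0,"dz":-15,"gripper":100},{"ax":0,"ay":0,"az":0,"dx":0,"dy":0,"dz":-30,"gripper":100},{"ax":0,"ay":0,"az":0,"dx":0,"dy":0,"dz":-35,"gripper":100}]'; python3 -m inch '[{"ax":0,"ay":0,"az":0,"dx":0,"dy":0,"dz":-40,"gripper":100},{"ax":0,"ay":0,"az":0,"dx":0,"dy":0,"dz":-40,"gripper":100},{"ax":0,"ay":0,"az":0,"dx":0,"dy":0,"dz":-40,"gripper":100},{"ax":0,"ay":0,"az":0,"dx":0,"dy":0,"dz":-20,"gripper":100},{"ax":0,"ay":0,"az":0,"dx":0,"dy":0,"dz":0,"gripper":100},{"ax":0,"ay":0,"az":0,"dx":0,"dy":0,"dz":0,"gripper":100}]'
python3 - <<'E'
from h import *
from rig import robot,optics
c=optics.camera("scene");cv2.imwrite("pics/end.png",c["img"][:,:,::-1]);W=cloud(c)
W0=cloud(dict(np.load("scene0.npz")))
for nm,p,cu in (("red",(.577,.33),(.5781,.3309)),("yellow",(.466,-.005),(.4665,-.0052)),("green",(.458,.154),(.4581,.1545)),("white",(.652,.154),(.6526,.1542))):
    d=np.hypot(W[...,0]-p[0],W[...,1]-p[1])<.045
    x=W[d&(W[...,2]>.028)&(W[...,2]<.048)][:,:2]
    f=optimize.least_squares(lambda q:np.hypot(*(x-q).T)-.027,p,loss='soft_l1',f_scale=.002).x
    x=W[d&(W[...,2]>.06)&(W[...,2]<.11)][:,:2]
    t=optimize.least_squares(lambda q:np.hypot(*(x-q).T)-.022,p,loss='soft_l1',f_scale=.002).x
    zz=W[...,2][d&(W[...,2]<.14)]
    print(nm,"foot-cup mm",((f-cu)*1e3).round(1),"upper-foot",((t-f)*1e3).round(1),"top z",np.sort(zz)[-3:].round(4))
for nm,p in dict(beaker=(.572,-.326),amber=(.648,-.152),pink1=(.737,-.0645),pink2=(.4236,-.371)).items():
    for w in(W0,W):
        m=(np.hypot(w[...,0]-p[0],w[...,1]-p[1])<.05)&(w[...,2]>.01)&(w[...,2]<.13);print(nm,m.sum(),np.nanmean(w[m],0).round(4))
o=robot.get_obs();print(o["time"],o["position"])
E
```

```text
time: 30.25
position: [0.65, 0.1528, 0.1536]
tool_rot: [1.0, -0.0, -0.001, 0.0]
ft_force: [0.2, -0.2, 0.6]
grip_width: 0.0859
time: 30.85
position: [0.6504, 0.1529, 0.2934]
tool_rot: [1.0, -0.0, 0.0, -0.0]
ft_force: [-0.8, -0.5, -0.3]
grip_width: 0.0872
red foot-cup mm [-0.1 -2.7] upper-foot [ 0.5 -0.1] top z [0.1248 0.1253 0.1254]
yellow foot-cup mm [-1.2 -0.3] upper-foot [0.6 0.4] top z [0.1244 0.1248 0.1267]
green foot-cup mm [-0.6 -0.5] upper-foot [0.4 0.2] top z [0.1248 0.1258 0.1264]
white foot-cup mm [-1.2  0.2] upper-foot [0.5 0.4] top z [0.1244 0.1245 0.1245]
beaker 579 [ 0.5784 -0.3182  0.0568]
beaker 571 [ 0.5784 -0.3184  0.057 ]
amber 474 [ 0.6566 -0.1395  0.0791]
amber 476 [ 0.6564 -0.1396  0.0789]
pink1 829 [ 0.7476 -0.0531  0.0686]
pink1 831 [ 0.7476 -0.0532  0.0689]
pink2 487 [ 0.4334 -0.3606  0.0665]
pink2 490 [ 0.4334 -0.3605  0.0662]
30.9 [0.6497223  0.15282307 0.29187994]
```

View pics/end.png

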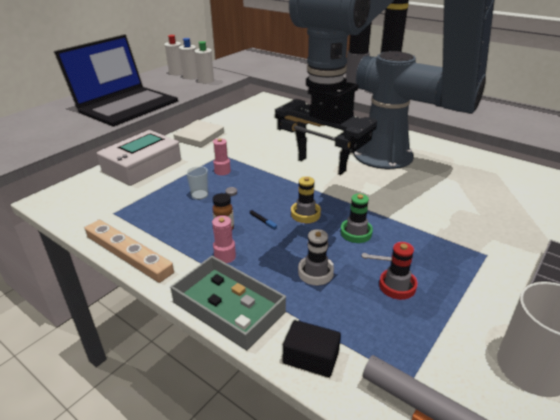

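All four stand in their own cups: yellow (306,200), green (358,217), white (317,257), red (400,270). The gripper is clear, and the beaker and jar have not moved.

```bash
python3 -c "
from rig import robot
print(robot.hand_in())"
```

```text
the job is handed in; nothing more can be done
None
```

All four probes are standing upright in the cups of their own colour, docked in the order red, yellow, green, white. I handed the job in at about 31 s of the 112 s allowed. Each probe was lowered until the wrist force showed it resting on the cup floor before I let go.

- **Placement:** each foot sits within about 3 mm of its cup centre, and I found no measurable tilt. The camera puts the probe tops at about 124–127 mm, where 123 mm is expected, which is within its error.
- **Surroundings:** the beaker, amber jar and both pink look-alikes stayed where they were, to within 0.3 mm.
- **Gripper:** it was open and well clear of everything at the end.

The two cameras disagreed by 3–5 mm. I corrected for that using the probes held in the gripper, well inside the 9 mm of room in the cups. My first two move commands were refused because of their format, and nothing moved. No other check failed.

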